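# Load the analyser's reagent rack

## Robot

A 7-joint arm with a two-finger parallel gripper is mounted at the origin on the work surface. World frame = base frame: x ahead of the robot, y to its left, z up, the work surface at z = 0. Lengths are in mm, angles in rad, forces in N, time in s.
With the tool pointing down it reaches from about 350 to 900 mm from the base axis. Payload 8.1 kg.
Tool frame: the origin (TCP) lies where the fingers leave the gripper's body, on its centre line; the fingertips stand 66 mm ahead of it and the grasp point (between the pads) lies 47 mm ahead of it; z points along the fingers, y is the line along which they close (so a half turn about z gives the same grasp; the last joint's range is limited). The gripper opens to 92 mm and grips with 3 to 60 N. Pads are 19 mm wide; open, the fingers measure 130 mm over their backs; the gripper's body (75 mm by 190 mm) begins 47 mm behind the grasp point.
Start: joints at [1.128, 0.434, 0.025, 1.573, -0.012, 1.134, -0.075], TCP at [208.288, -589.283, 292.242] pointing down, gripper open.
Joint ranges: [-2.62, 2.62], [-0.44, 2.09], [-1.27, 1.32], [0.08, 2.57], [-1.32, 4.46], [0.12, 2], [-2.74, 2.74]. Speed limits (rad/s): [2.22, 2.22, 3.01, 3.01, 3.14, 3.14, 3.14].

## Interface

Orientations are given as a rotation vector (axis times angle).
In Python, from cell import sensors, viewer, workorder gives the robot as it stands.
- The arm moves only by the shell command python3 -m jog 'ROWS'. ROWS is a JSON object of lists of equal length, an entry for each row: "travel": the shift along the world's x, y, z in cm, a list of three; "rotation": the turn, a rotation vector about the world's x, y, z in degrees, a list of three; "hand": the opening, from -1 (shut) to 1 (fully open). A call has 1 to 5 rows; each row is the pose to reach, as a shift and turn from the pose commanded when the call began; what a row does not reach only later rows make up. A row lasts 1/8 s, in which the tool goes at most 62.5 mm and 10.7 degrees, less where a joint would pass 70% of its speed; a pose out of reach is approached as far as the arm can. A call with a gripper value outside its range is refused whole. The fingers move at their own pace and stop on an object; the grip force is fixed at half the most. Time passes only in rows, so rows that repeat a pose let the fingers close. It gives the time, the measured TCP pose, the force, the opening and the grip force at its end, in the units of the state.
- sensors.sense(): the state, without advancing time (a new reading comes with each control period).
- viewer.grab_frame(name): name is "side" or "top"; returns a dict with "img" (400x640x3 uint8, red, green, blue), "fx", "fy", "cx", "cy" (pixels), "k1" (the pictures are not rectified: a ray, as slopes to the right and down, at radius r is drawn at 1 + k1 r^2 times it, then the intrinsics apply), "R" (3x3) and "t" (3): a world point X has camera coordinates R X + t. Camera axes: x right, y down, z forward; pixel columns grow to the right and rows downward; lengths in mm; the calibration is good to about 2 mm. A picture is of the moment at which its call begins. There is no depth.
- workorder.job_done(): hands the job in; it is judged then, once.
Trained networks look in the newest picture that a camera, given by its name, has taken for a name from the list of things; names that differ only in an ending like _2 or _b are one class to them, and where a whole thing is asked for, a point or a joint stands for the part that bears it (a point fixed in the world has none). Each returns a list of dicts, best first, with "conf" (0 to 1); they miss things now and then, are a little off and sometimes report something else, mostly with a low value. They report only what shows in the picture. A call takes as long as a camera call. They do not tell look-alikes from the thing itself.
- viewer.search_frame(label, camera): "centre" ([column, row] in pixels, amid what is visible of it).
- viewer.masks_of(label, camera): "mask" (400x640 bool, what is visible of it) and "centre" ([column, row] in pixels, amid what is visible of it).
The state is a dict: "clock": time; "qpos": joint angles; "qvel": joint speeds; "tau": joint torques, N m; "tool_pos": TCP position; "eef_rot": TCP orientation; "ft_force": force on the tool from outside, world axes, zero at the start; "torque": the same for the moment, N m; "gripper_width": finger opening in mm; "grip_force": force on a finger pad.
Only numpy, scipy, OpenCV 4.12 (cv2) and the standard library are available. Lean on these libraries where they do the work, as an engineer would, in place of code of your own. Each camera call takes 0.05 s, during which the arm holds its last target. There are 200 camera calls.

## Task

Load the analyser with reagents: some of the four bottles on the bench still have a loose cap on; lift each of these off and seat it, top up, in a recess of the white cap holder, stand each of the four open bottles upright in a well of its own in the grey rack, and then slide the loaded rack along the deck into the analyser's bay until it is fully home against the stop, and let go. Never tip a bottle over, and leave the tube rack, the well plate and the tip box where they are.

Things in the scene. Friction and masses are not known exactly. Their poses are not given: they have to be found in the camera images.
- analyser: White bench-top analyser, fixed, at the robot's left, with a stainless loading deck before it. Origin: centre of the bay mouth at bench level; x points into the bay (roughly world +y), y across it. Deck: 240 mm wide, from x = -270 mm up to the mouth and on as the bay's floor, top 12 mm above the bench. Housing 300 mm tall from x = 200 mm on; probe arm at x = 110 to 200, above z = 150 mm
- rack_home (a point): Where the rack's origin lies when fully home: on the bay floor, 72 mm inside the mouth, 12 mm above the bench; x axis = the way in. Bay: 141 mm wide, 140 mm deep to a solid end stop, clear roof with underside 112 and top 120 mm above the deck. Two grey guides, 30 mm tall, flare out before the mouth: 142 mm apart at it, 186 mm apart 45 mm before it
- rack: Loose grey rack, about 280 g, on the deck: tray 136 x 136 mm, walls 44 mm high, 5 mm floor, 2 x 2 square 56 mm wells, 70 mm pitch, 40 mm high dividers; a grip fin at one end. Origin: centre of the underside; +x is the end that enters the bay first, the fin is at -x. Slides on the deck when pushed or pulled by the fin (do not lift it loaded)
- rack_grip (a point): Point on the top edge of the rack's grip fin, at (-113, 0, 62) mm in the rack frame. The fin is a plate 14 mm thick (along the rack's y), running along the rack's x from the tray wall (-68 mm) to -145 mm, between 22 and 62 mm above the rack's underside
- well0 (a point): centre of the floor of well 0 of the rack, in the rack frame at (+35, +35, 5) mm; a bottle's origin comes here when it stands in this well
- well1 (a point): centre of the floor of well 1 of the rack, in the rack frame at (+35, -35, 5) mm; a bottle's origin comes here when it stands in this well
- well2 (a point): centre of the floor of well 2 of the rack, in the rack frame at (-35, +35, 5) mm; a bottle's origin comes here when it stands in this well
- well3 (a point): centre of the floor of well 3 of the rack, in the rack frame at (-35, -35, 5) mm; a bottle's origin comes here when it stands in this well
- cap_holder: White plastic cap holder lying on the bench, 144 x 144 x 18 mm, fixed, with four round recesses of 52 mm diameter, 10 mm deep, pitch 70 mm. Origin: centre of the underside, x and y along its sides
- recess0 (a point): centre of the floor of recess 0 of the cap holder, in the holder frame at (+35, +35, 8) mm; a cap's origin comes here when it sits in this recess
- recess1 (a point): centre of the floor of recess 1 of the cap holder, in the holder frame at (+35, -35, 8) mm; a cap's origin comes here when it sits in this recess
- recess2 (a point): centre of the floor of recess 2 of the cap holder, in the holder frame at (-35, +35, 8) mm; a cap's origin comes here when it sits in this recess
- recess3 (a point): centre of the floor of recess 3 of the cap holder, in the holder frame at (-35, -35, 8) mm; a cap's origin comes here when it sits in this recess
- bottle0: White wide-mouth reagent bottle standing on the bench at the start, about 130 g, 95 mm tall: body 50 mm diameter up to 66 mm, short shoulder to 71.5 mm, neck 34 mm diameter from there to 95 mm; paper label. Origin: centre of the underside, z up. The four bottles are alike; some may be open, without a cap, from the start
- bottle1: White wide-mouth reagent bottle standing on the bench at the start, about 130 g, 95 mm tall: body 50 mm diameter up to 66 mm, short shoulder to 71.5 mm, neck 34 mm diameter from there to 95 mm; paper label. Origin: centre of the underside, z up. The four bottles are alike; some may be open, without a cap, from the start
- bottle2: White wide-mouth reagent bottle standing on the bench at the start, about 130 g, 95 mm tall: body 50 mm diameter up to 66 mm, short shoulder to 71.5 mm, neck 34 mm diameter from there to 95 mm; paper label. Origin: centre of the underside, z up. The four bottles are alike; some may be open, without a cap, from the start
- bottle3: White wide-mouth reagent bottle standing on the bench at the start, about 130 g, 95 mm tall: body 50 mm diameter up to 66 mm, short shoulder to 71.5 mm, neck 34 mm diameter from there to 95 mm; paper label. Origin: centre of the underside, z up. The four bottles are alike; some may be open, without a cap, from the start
- cap0: Loose blue cap, about 20 g, standing on bottle 0 at the start: 44 mm diameter, 24 mm high, hollow from below (bore 37.6 mm, 20 mm deep), slipped over the neck without thread, its top lying on the neck's rim. Origin: centre of its lower edge (75 mm above the bottle's underside when on the bottle), z up. Absent (None) if that bottle is already open
- cap1: Loose blue cap, about 20 g, standing on bottle 1 at the start: 44 mm diameter, 24 mm high, hollow from below (bore 37.6 mm, 20 mm deep), slipped over the neck without thread, its top lying on the neck's rim. Origin: centre of its lower edge (75 mm above the bottle's underside when on the bottle), z up. Absent (None) if that bottle is already open
- cap2: Loose blue cap, about 20 g, standing on bottle 2 at the start: 44 mm diameter, 24 mm high, hollow from below (bore 37.6 mm, 20 mm deep), slipped over the neck without thread, its top lying on the neck's rim. Origin: centre of its lower edge (75 mm above the bottle's underside when on the bottle), z up. Absent (None) if that bottle is already open
- cap3: Loose blue cap, about 20 g, standing on bottle 3 at the start: 44 mm diameter, 24 mm high, hollow from below (bore 37.6 mm, 20 mm deep), slipped over the neck without thread, its top lying on the neck's rim. Origin: centre of its lower edge (75 mm above the bottle's underside when on the bottle), z up. Absent (None) if that bottle is already open
- tube_rack: Bystander: blue micro-tube rack 70 x 220 x 50 mm with a few tubes, on the bench's far right; origin centre of the underside
- well_plate: Bystander: white 96-well plate 86 x 127 x 14 mm on the far side of the bench; origin centre of the underside
- tip_box: Bystander: clear pipette-tip box 120 x 85 x 59 mm at the right; origin centre of the underside
Not all that is in view belongs to the job. Leave any pink, purple or red look-alike of the bottle1 alone.

How it is judged (in metres and radians):
On the way, in this order (a step that is already met when the one before it is completed fails the run):
1. every bottle stands in a rack well while the rack is still outside the bay ((distance between bottle0 and well0 below 0.01 m or distance between bottle0 and well1 below 0.01 m or distance between bottle0 and well2 below 0.01 m or distance between bottle0 and well3 below 0.01 m) and angle between each of bottle0, bottle1, bottle2, bottle3's own z axis and vertical below 0.1 rad and (distance between bottle1 and well0 below 0.01 m or distance between bottle1 and well1 below 0.01 m or distance between bottle1 and well2 below 0.01 m or distance between bottle1 and well3 below 0.01 m) and (distance between bottle2 and well0 below 0.01 m or distance between bottle2 and well1 below 0.01 m or distance between bottle2 and well2 below 0.01 m or distance between bottle2 and well3 below 0.01 m) and (distance between bottle3 and well0 below 0.01 m or distance between bottle3 and well1 below 0.01 m or distance between bottle3 and well2 below 0.01 m or distance between bottle3 and well3 below 0.01 m) and horizontal distance between rack and rack_home above 0.02 m), for 0.2 s.
2. the loaded rack is fully home in the bay (x of rack in the frame of rack_home between -0.005 and 0.005 m and y of rack in the frame of rack_home between -0.006 and 0.006 m and distance between rack and rack_home below 0.009 m and angle between the x axis of rack and the x axis of analyser, either way round below 0.05 rad and angle between rack's own z axis and vertical below 0.05 rad and linear speed of rack below 0.01 m/s and (distance between bottle0 and well0 below 0.01 m or distance between bottle0 and well1 below 0.01 m or distance between bottle0 and well2 below 0.01 m or distance between bottle0 and well3 below 0.01 m) and angle between each of bottle0, bottle1, bottle2, bottle3's own z axis and vertical below 0.1 rad and (distance between bottle1 and well0 below 0.01 m or distance between bottle1 and well1 below 0.01 m or distance between bottle1 and well2 below 0.01 m or distance between bottle1 and well3 below 0.01 m) and (distance between bottle2 and well0 below 0.01 m or distance between bottle2 and well1 below 0.01 m or distance between bottle2 and well2 below 0.01 m or distance between bottle2 and well3 below 0.01 m) and (distance between bottle3 and well0 below 0.01 m or distance between bottle3 and well1 below 0.01 m or distance between bottle3 and well2 below 0.01 m or distance between bottle3 and well3 below 0.01 m)), for 0.2 s.
At the end, for the whole second after the job is handed in: Rack in the bay within 5 mm of home along the way in (6 mm across), square to 0.05 rad, at rest; every bottle upright, origin within 10 mm of a well's floor centre; every cap top up (0.15 rad), origin within 8 mm of a recess's floor centre, at rest (all of step 2 and (distance between cap0 and recess0 below 0.008 m or distance between cap0 and recess1 below 0.008 m or distance between cap0 and recess2 below 0.008 m or distance between cap0 and recess3 below 0.008 m) and angle between each of cap0, cap1, cap2, cap3's own z axis and vertical below 0.15 rad and linear speed of each of cap0, cap1, cap2, cap3 below 0.02 m/s and (distance between cap1 and recess0 below 0.008 m or distance between cap1 and recess1 below 0.008 m or distance between cap1 and recess2 below 0.008 m or distance between cap1 and recess3 below 0.008 m) and (distance between cap2 and recess0 below 0.008 m or distance between cap2 and recess1 below 0.008 m or distance between cap2 and recess2 below 0.008 m or distance between cap2 and recess3 below 0.008 m) and (distance between cap3 and recess0 below 0.008 m or distance between cap3 and recess1 below 0.008 m or distance between cap3 and recess2 below 0.008 m or distance between cap3 and recess3 below 0.008 m)); the robot touches nothing.
It fails at once if a bottle is tipped over (more than 35 degrees) (angle between any of bottle0, bottle1, bottle2, bottle3's own z axis and vertical above 0.61 rad).
It fails at once if a bystander (tube rack, well plate, tip box) is moved more than 30 mm (distance of any of tube_rack, well_plate, tip_box from where it was at the start of the episode above 0.03 m).
Of cap0, cap1, cap2, cap3 only 2 to 4 are there at a start; the rules pass over those that are not, and their reading is None.
At some moment in a run one of rack may be knocked a few centimetres aside while the robot is not near it.
It also fails if it takes over 210 s, if anything falls off the work surface, if the arm or the gripper's body presses on something with over 40 N, if the wrist force passes 120 N, or if a joint passes its speed limit or range.

## Working session

There is one attempt and no reset: what is moved stays moved. The work goes in short steps, Python scripts to look and compute and a shell command to move; the robot and the scene stay as the last step left them, time stands still between calls to the robot, and variables do not carry over. Pictures are saved under pics/ and viewed, at most 14 in all, crops included, and the job is handed in when it is done.

```bash
ls; mkdir -p pics; python3 - <<'E'
from cell import sensors, viewer
import cv2
print(sensors.sense())
for n in("side","top"):
    f=viewer.grab_frame(n); print(n,{k:f[k] for k in f if k!='img'})
    cv2.imwrite(f'pics/{n}0.png',f['img'][:,:,::-1])
    for l in("bottle0","cap0","rack","cap_holder","rack_grip","analyser"):
        for d in viewer.search_frame(l,n): print(n,l,round(d['conf'],2),d['centre'])
E
```

```text
pics
{'clock': 0.0, 'qpos': array([ 1.12843188,  0.43524484,  0.02498482,  1.57411464, -0.01158021,
        1.13398694, -0.07508962]), 'qvel': array([ 0.00040294,  0.00011666,  0.00108975, -0.0013108 , -0.00017261,
        0.00010719,  0.00058849]), 'tau': array([-3.73687344e-04, -6.67853165e+01,  9.84773263e-01, -3.14456999e+01,
       -6.05644402e-02,  4.29920037e-02,  1.64664098e-04]), 'tool_pos': array([ 208.09562883, -588.90090885,  291.4246669 ]), 'eef_rot': array([-3.09485846e+00, -5.30779618e-01,  6.86316531e-04]), 'ft_force': array([0.08352038, 0.65246225, 0.51757788]), 'torque': array([-0.00097741, -0.05229529,  0.02301622]), 'grip_force': 0.0, 'gripper_width': 91.57921924001137}
side {'fx': 382.0984708636663, 'fy': 382.0984708636663, 'cx': 320.46523824153286, 'cy': 198.372426076672, 'k1': 0.013951322753166698, 'R': array([[-8.12396071e-01, -5.83105571e-01,  7.19566021e-04],
       [-4.56605682e-01,  6.35385054e-01, -6.22733558e-01],
       [ 3.62662205e-01, -5.06234854e-01, -7.82433638e-01]]), 't': array([404.16114973, 330.29730998, 862.99423693])}
side bottle0 0.92 [449.7
[... 646 characters left out ...]
78099, -0.99960131,  0.01353221],
       [-0.99367235, -0.02611286, -0.10923997],
       [ 0.10954978, -0.0107395 , -0.99392329]]), 't': array([ -89.25893308,  537.43848623, 1298.11607812])}
top bottle0 0.68 [328.2, 225.2]
top bottle0 0.68 [423.7, 263.6]
top bottle0 0.61 [460.0, 247.5]
top bottle0 0.55 [395.6, 235.2]
top bottle0 0.52 [363.8, 231.5]
top bottle0 0.5 [431.7, 230.5]
top bottle0 0.48 [390.7, 272.1]
top cap0 0.69 [372.6, 231.7]
top cap0 0.62 [400.5, 199.5]
top cap0 0.49 [402.6, 239.7]
top rack 0.96 [251.3, 195.3]
top cap_holder 0.96 [339.3, 182.0]
top cap_holder 0.61 [362.6, 230.2]
top cap_holder 0.58 [395.1, 203.0]
top rack_grip 0.84 [250.6, 193.5]
top analyser 0.71 [93.9, 190.4]
```

```bash
python3 - <<'E'
import cv2
a=cv2.imread('pics/top0.png')[120:320,180:500]; cv2.imwrite('pics/top0c.png',cv2.resize(a,(800,500),interpolation=cv2.INTER_CUBIC))
a=cv2.imread('pics/side0.png')[100:340,180:500]; cv2.imwrite('pics/side0c.png',cv2.resize(a,(800,600),interpolation=cv2.INTER_CUBIC))
E
```

```text
(no output)
```

View pics/top0c.png

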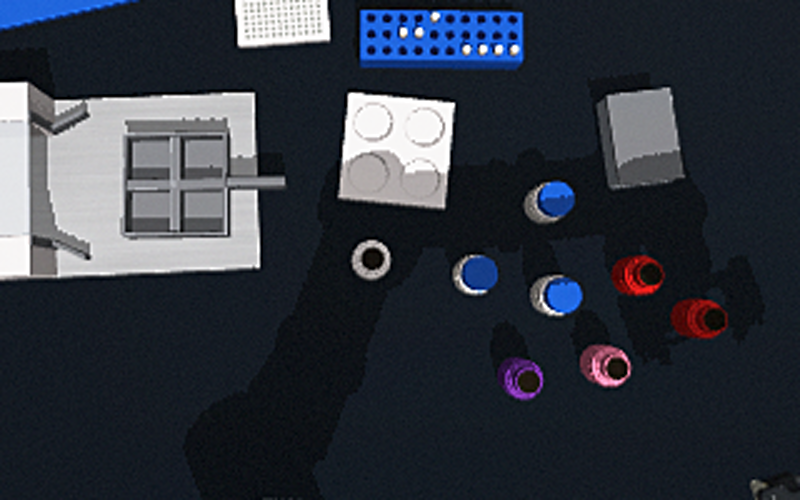

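View pics/side0c.png

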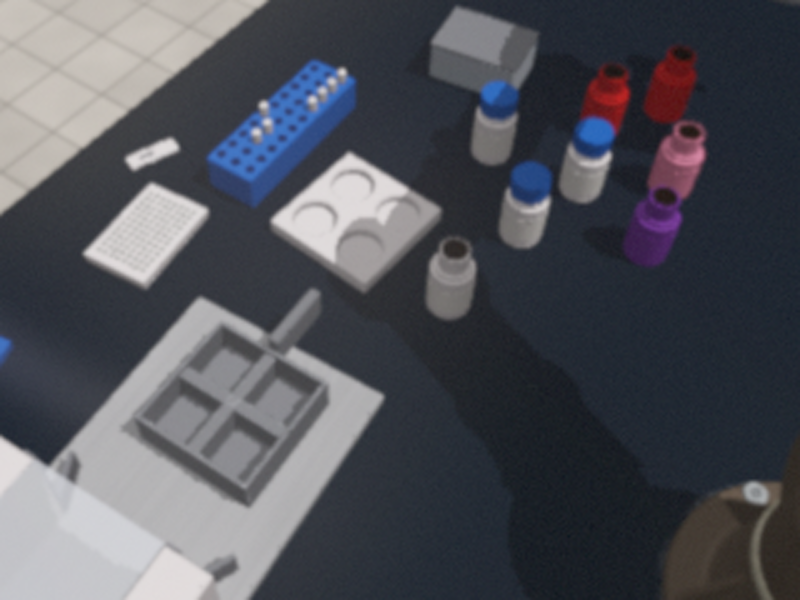

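View pics/top0.png

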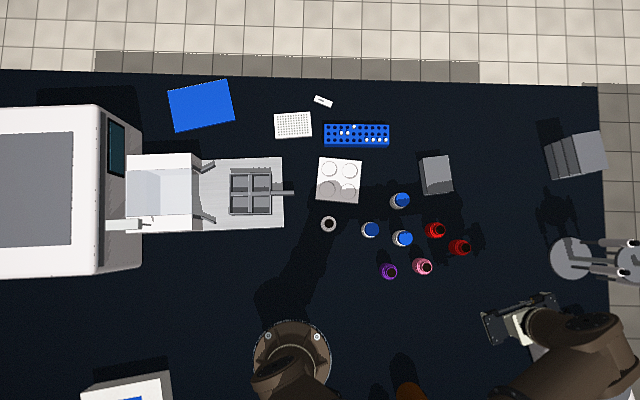

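Top view: the white bottles stand at about (328,224) (open), (370,230), (402,238) and (400,200) (capped). The rack is at (250,193) with its fin to the right, and the holder at (339,182). The red, pink and purple bottles are look-alikes. Next I fit model silhouettes to the masks in both views.

```bash
cat > h.py <<'E'
import numpy as np, cv2
from scipy.optimize import minimize
from cell import sensors, viewer
def proj(f,X):
    c=np.atleast_2d(X)@f['R'].T+f['t']; s=c[:,:2]/c[:,2:]
    s=s*(1+f['k1']*(s**2).sum(1,keepdims=True)); return s*[f['fx'],f['fy']]+[f['cx'],f['cy']]
def onplane(f,uv,z):
    s=(np.array(uv,float)-[f['cx'],f['cy']])/[f['fx'],f['fy']]; u=s.copy()
    for _ in range(5): u=s/(1+f['k1']*(u**2).sum())
    d=f['R'].T@np.array([*u,1.]); o=-f['R'].T@f['t']; return o+d*(z-o[2])/d[2]
def tri(fs,uvs):
    from scipy.optimize import least_squares
    r=least_squares(lambda X:np.concatenate([(proj(f,X)[0]-u) for f,u in zip(fs,uvs)]),onplane(fs[0],uvs[0],40))
    return r.x,np.abs(r.fun).max()
def cyl(r,z0,z1):
    a=np.linspace(0,2*np.pi,24,endpoint=False); return np.array([[r*np.cos(t),r*np.sin(t),z] for z in(z0,z1) for t in a])
def box(x0,x1,y0,y1,z0,z1): return np.array([[x,y,z] for x in(x0,x1) for y in(y0,y1) for z in(z0,z1)],float)
CAP=[cyl(22,0,24)]; BOT=[cyl(25,0,66),np.vstack([cyl(25,66,66),cyl(17,71.5,71.5)]),cyl(17,71,95)]
HOL=[box(-72,72,-72,72,0,18)]; RACK=[box(-68,68,-68,68,0,44),box(-145,-68,-7,7,22,62)]
S=4
def render(f,parts,p):
    x,y,z,a=p; R=np.array([[np.cos(a),-np.sin(a),0],[np.sin(a),np.cos(a),0],[0,0,1]])
    m=np.zeros((400*S,640*S),np.uint8)
    for q in parts:
        u=proj(f,q@R.T+[x,y,z]); h=cv2.convexHull(((u+.5)*S*16).astype(np.int32))
        cv2.fillConvexPoly(m,h,1,shift=4)
    return cv2.resize(m.astype(np.float32),(640,400),interpolation=cv2.INTER_AREA)
def fit(fs,masks,parts,p0,yaw=True,z=None):
    def full(v):
        p=list(v[:2])+[v[2] if z is None else z]+[v[-1]/100 if yaw else 0]; return p
    def cost(v):
        c=0
        for f,m in zip(fs,masks):
            r=render(f,parts,full(v)); c+=1-np.minimum(r,m).sum()/np.maximum(r,m).sum()
        return c/len(fs)
    v0=list(p0[:2])+([p0[2]] if z is None else [])+([p0[3]*100] if yaw else [])
    s=np.vstack([v0]+[np.array(v0)+8*e for e in np.eye(len(v0))])
    r=minimize(cost,v0,method='Nelder-Mead',options=dict(initial_simplex=s,xatol=.05,fatol=1e-5))
    return np.round(full(r.x),3),round(r.fun,3)
def masks(label,n):
    return viewer.masks_of(label,n)
E
python3 - <<'E'
from h import *
n=("top","side"); fs=[viewer.grab_frame(k) for k in n]
import pickle; pickle.dump(fs,open('fs0.pkl','wb'))
def near(label,i,uv,d=12):
    c=[m for m in viewer.masks_of(label,n[i]) if np.hypot(*(np.array(m['centre'])-uv))<d]
    return c[0]['mask'].astype(np.float32) if c else None
for lab,parts,p0 in(("rack",RACK,[500,200,12,-1.57+3.14]),("cap_holder",HOL,[560,-60,0,0])):
    c=[(250,193),(277,261)] if lab=="rack" else [(339,180),(322,187)]
    ms=[near(lab,i,c[i]) for i in(0,1)]
    p0[:2]=onplane(fs[0],c[0],20)[:2]
    print(lab,p0,[m is not None and m.sum() for m in ms],fit(fs,ms,parts,p0))
hsv=[cv2.cvtColor(f['img'],cv2.COLOR_RGB2HSV) for f in fs]
blue=[(cv2.inRange(h,(100,110,50),(125,255,255))>0) for h in hsv]
for i in (0,1):
    k,lb,st,ce=cv2.connectedComponentsWithStats(blue[i].astype(np.uint8))
    for j in range(1,k):
        if 80<st[j,4]<900: print(n[i],st[j],ce[j].round(1))
for i in(0,1):
    for m in viewer.masks_of('bottle0',n[i]): print(n[i],m['conf'],m['centre'],m['mask'].sum())
# deck corners
for name,a,b in (("A",(281.6,157.2),(180+200/2.5,100+296/2.5)),("B",(284,227.2),(180+384/2.5,100+397/2.5))): print(name,tri(fs,[a,b]),onplane(fs[0],a,12),onplane(fs[1],b,12))
E
```

```text
rack [np.float64(536.7504850921832), np.float64(156.83720143038926), 12, 1.57] [np.float32(1904.0), np.float32(3532.0)] (array([533.374, 152.876,  10.997,   1.612]), np.float64(0.047))
cap_holder [np.float64(588.6083923024468), np.float64(-140.03488646029803), 0, 0] [np.float32(1934.0), np.float32(2024.0)] (array([ 5.90351e+02, -1.36805e+02,  1.84000e+00, -7.00000e-02]), np.float64(0.043))
top [395 192  15  15 167] [402.3 199.1]
top [365 222  15  14 165] [371.7 228.9]
top [397 231  16  15 174] [405.1 237.7]
side [530   0  31  16 283] [545.    4.9]
side [491  21  22  42 343] [502.1  44.6]
side [512  27  24  42 261] [522.6  51.9]
side [372 132  16  15 194] [379.2 139.2]
side [409 147  18  16 217] [416.9 154.2]
side [384 164  18  17 242] [392.  171.8]
top 0.8 [422.9, 264.9] 250
top 0.73 [328.3, 226.1] 164
top 0.66 [390.3, 272.6] 221
top 0.6 [433.8, 229.0] 225
top 0.58 [396.1, 204.8] 102
top 0.57 [396.8, 236.1] 55
top 0.56 [462.3, 244.1] 286
side 0.96 [358.7, 211.3] 528
side 0.92 [451.0, 132.4] 451
side 0.9 [440.1, 191.2] 498
side 0.79 [411.1, 169.7] 277
side 0.75 [450.4, 162.1] 432
side 0.72 [379.0, 154.0] 266
side 0.72 [423.8, 141.4] 301
side 0.63 [389.2, 189.2] 296
A (array([663.54482371,  56.77936406,  12.01418502]), np.float64(0.20624556045174813)) [662.84715049  56.32471502  12.        ] [664.06648934  57.00842108  12.        ]
B (array([426.26687617,  40.48458861,   7.45935487]), np.float64(0.09186591099677344)) [425.85604173  39.9898479   12.        ] [425.09721326  42.76509014  12.        ]
```

```bash
python3 - <<'E'
from h import *
import pickle
n=("top","side"); fs=[viewer.grab_frame(k) for k in n]
hsv=[cv2.cvtColor(f['img'],cv2.COLOR_RGB2HSV) for f in fs]
lbs=[cv2.connectedComponentsWithStats(cv2.inRange(h,(100,110,50),(125,255,255))) for h in hsv]
pairs=[((402.3,199.1),(379.2,139.2)),((371.7,228.9),(392,171.8)),((405.1,237.7),(416.9,154.2))]
for pr in pairs:
    ms=[]
    for i in(0,1):
        k,lb,st,ce=lbs[i]; j=np.argmin(np.hypot(*(ce-pr[i]).T)); ms.append((lb==j).astype(np.float32))
    p0=[*onplane(fs[0],pr[0],95)[:2],75,0]
    print('cap',fit(fs,ms,CAP,p0,yaw=False),fit(fs,ms,CAP,p0,yaw=False,z=75))
ms=[next(m['mask'] for m in viewer.masks_of('bottle0',n[i]) if np.hypot(*(np.array(m['centre'])-c))<5).astype(np.float32) for i,c in((0,(328.3,226)),(1,(358.7,211.3)))]
p0=[*onplane(fs[0],(328,225),60)[:2],0,0]
print('open',fit(fs,ms,BOT,p0,yaw=False),fit(fs,ms,BOT,p0,yaw=False,z=0))
# recess edges check: dark rim / deck edge lines in top view
g=cv2.cvtColor(fs[0]['img'],cv2.COLOR_RGB2GRAY).astype(float)
for rng,lo,hi in(("far",150,168),("near",220,240)):
    P=[]
    for u in range(226,278):
        c=g[lo:hi,u]; d=np.diff(c); d=d if rng=="far" else -d; j=np.argmax(d)
        w=d[max(0,j-1):j+2].clip(0); v=lo+.5+(np.arange(max(0,j-1),max(0,j-1)+len(w))*w).sum()/w.sum()
        P.append(onplane(fs[0],(u,v),12)[:2])
    P=np.array(P); m=np.polyfit(P[:,1],P[:,0],1)
    for _ in range(3):
        r=P[:,0]-np.polyval(m,P[:,1]); k=abs(r)<2; m=np.polyfit(P[k,1],P[k,0],1)
    print(rng,m,k.sum())
E
```

```text
cap (array([ 521.919, -336.998,   78.635,    0.   ]), np.float64(0.112)) (array([ 522.798, -338.601,   75.   ,    0.   ]), np.float64(0.123))
cap (array([ 426.219, -241.592,   79.515,    0.   ]), np.float64(0.084)) (array([ 426.54 , -243.012,   75.   ,    0.   ]), np.float64(0.108))
cap (array([ 401.091, -346.369,   78.346,    0.   ]), np.float64(0.12)) (array([ 401.076, -347.127,   75.   ,    0.   ]), np.float64(0.123))
open (array([ 4.40735e+02, -1.04718e+02,  1.99000e-01,  0.00000e+00]), np.float64(0.098)) (array([ 440.635, -104.539,    0.   ,    0.   ]), np.float64(0.098))
far [-7.27674629e-02  6.70438934e+02] 52
near [-6.96215272e-02  4.30002056e+02] 52
```

```bash
python3 -m jog '{"travel":[[3,4.9,0],[6,9.8,0],[9,14.7,0],[12,19.6,0],[15,24.5,0]],"rotation":[[0,0,5],[0,0,10],[0,0,15],[0,0,20],[0,0,24.6]],"hand":[1,1,1,1,1]}'
python3 -m jog '{"travel":[[2.3,3.4,-2.4],[4.6,6.8,-4.8],[6.8,10.2,-7.2],[6.8,10.2,-7.2],[6.8,10.2,-7.2]],"rotation":[[0,0,0],[0,0,0],[0,0,0],[0,0,0],[0,0,0]],"hand":[1,1,1,1,1]}'
```

```text
clock: 1.92
tool_pos: [359.1, -342.7, 292.5]
eef_rot: [2.91, 1.182, 0.0]
ft_force: [2.2, 0.0, 0.6]
gripper_width: 92.2
grip_force: 0.0
clock: 2.55
tool_pos: [426.2, -242.9, 220.5]
eef_rot: [2.912, 1.178, -0.0]
ft_force: [-1.3, -0.2, 1.2]
gripper_width: 91.7
grip_force: 0.0
```

```bash
python3 -m jog '{"travel":[[0,0,-3],[0,0,-5],[0,0,-6.6],[0,0,-6.6],[0,0,-6.6]],"rotation":[[0,0,0],[0,0,0],[0,0,0],[0,0,0],[0,0,0]],"hand":[1,1,1,1,1]}'
python3 -m jog '{"travel":[[0,0,0],[0,0,0],[0,0,0],[0,0,0],[0,0,0]],"rotation":[[0,0,0],[0,0,0],[0,0,0],[0,0,0],[0,0,0]],"hand":[-1,-1,-1,-1,-1]}'
python3 -m jog '{"travel":[[0,0,0],[0,0,0],[0,0,1],[0,0,2],[0,0,3]],"rotation":[[0,0,0],[0,0,0],[0,0,0],[0,0,0],[0,0,0]],"hand":[-1,-1,-1,-1,-1]}'
```

```text
clock: 3.18
tool_pos: [426.4, -243.2, 155.2]
eef_rot: [2.912, 1.176, 0.001]
ft_force: [-0.2, -0.2, -0.6]
gripper_width: 92.3
grip_force: 0.0
clock: 3.8
tool_pos: [426.3, -242.3, 154.3]
eef_rot: [2.912, 1.179, -0.0]
ft_force: [0.0, 0.7, 1.0]
gripper_width: 46.5
grip_force: 2.7
clock: 4.42
tool_pos: [426.5, -242.4, 185.3]
eef_rot: [2.912, 1.178, 0.001]
ft_force: [-0.2, -0.5, -1.1]
gripper_width: 44.6
grip_force: 30.0
```

```bash
python3 -m jog '{"travel":[[4.9,1.7,3.6],[9.8,3.4,3.6],[14.7,5.1,3.6],[19.66,6.81,3.6],[19.66,6.81,1.5]],"rotation":[[0,0,0],[0,0,0],[0,0,0],[0,0,0],[0,0,0]],"hand":[-1,-1,-1,-1,-1]}'
python3 - <<'E'
from h import *
import pickle
fs=pickle.load(open('fs0.pkl','rb')); out=[]
a=-.07; R=np.array([[np.cos(a),-np.sin(a),0],[np.sin(a),np.cos(a),0],[0,0,1]])
for f,(x0,y0) in zip(fs,((300,145),(282,150))):
    im=cv2.resize(f['img'][y0:y0+80,x0:x0+80,::-1],None,fx=5,fy=5,interpolation=cv2.INTER_CUBIC)
    for s in((35,35),(35,-35),(-35,35),(-35,-35)):
        c=cyl(26,18,18)[:24]+[*s,0]
        u=(proj(f,c@R.T+[590.4,-136.8,0])-[x0,y0]+.5)*5
        cv2.polylines(im,[u.astype(np.int32)],True,(0,0,255))
    out.append(im)
cv2.imwrite('pics/rec.png',np.hstack(out))
E
```

```text
clock: 5.05
tool_pos: [627.5, -171.0, 200.9]
eef_rot: [2.909, 1.184, 0.01]
ft_force: [-0.7, 0.2, -0.4]
gripper_width: 44.6
grip_force: 30.0
```

View pics/rec.png

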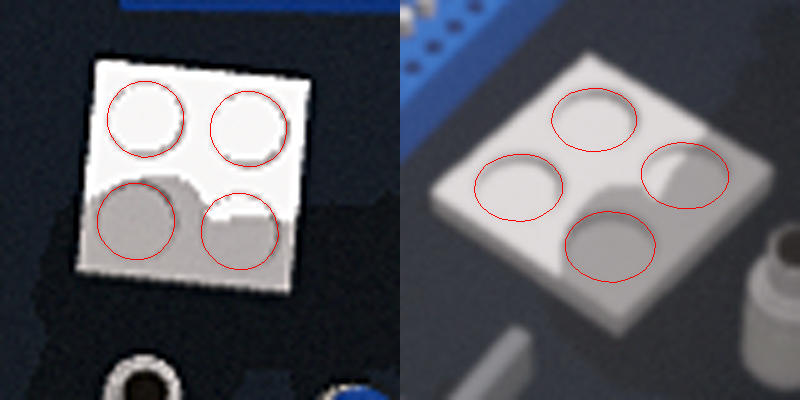

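The projected rims lie on all four recesses in both views: around (139,119) and (248,129) in the left half, (594,120) and (518,187) in the right.

```bash
python3 -m jog '{"travel":[[0,0,-4],[0,0,-7],[0,0,-9],[0,0,-10.2],[0,0,-11.1]],"rotation":[[0,0,0],[0,0,0],[0,0,0],[0,0,0],[0,0,0]],"hand":[-1,-1,-1,-1,-1]}'
python3 -m jog '{"travel":[[0,0,0],[0,0,0],[0,0,0],[0,0,0],[0,0,0]],"rotation":[[0,0,0],[0,0,0],[0,0,0],[0,0,0],[0,0,0]],"hand":[-1,-1,1,1,1]}'
python3 -m jog '{"travel":[[0,0,0],[0,0,1],[0,0,3],[0,0,8],[0,0,13]],"rotation":[[0,0,0],[0,0,0],[0,0,0],[0,0,0],[0,0,0]],"hand":[1,1,1,1,1]}'
python3 - <<'E'
from h import *
f=viewer.grab_frame('side'); im=f['img'][130:280,240:440,::-1]
cv2.imwrite('pics/p1.png',cv2.resize(im,None,fx=4,fy=4,interpolation=cv2.INTER_CUBIC))
E
```

```text
clock: 5.68
tool_pos: [623.3, -174.3, 88.4]
eef_rot: [2.912, 1.178, 0.001]
ft_force: [1.0, -1.1, 0.2]
gripper_width: 44.7
grip_force: 30.0
clock: 6.3
tool_pos: [622.9, -174.2, 88.4]
eef_rot: [2.912, 1.178, 0.0]
ft_force: [1.1, 0.3, 0.6]
gripper_width: 70.0
grip_force: 0.0
clock: 6.92
tool_pos: [622.9, -174.1, 221.1]
eef_rot: [2.912, 1.179, 0.001]
ft_force: [0.6, -0.6, 0.4]
gripper_width: 91.9
grip_force: 0.0
```

View pics/p1.png

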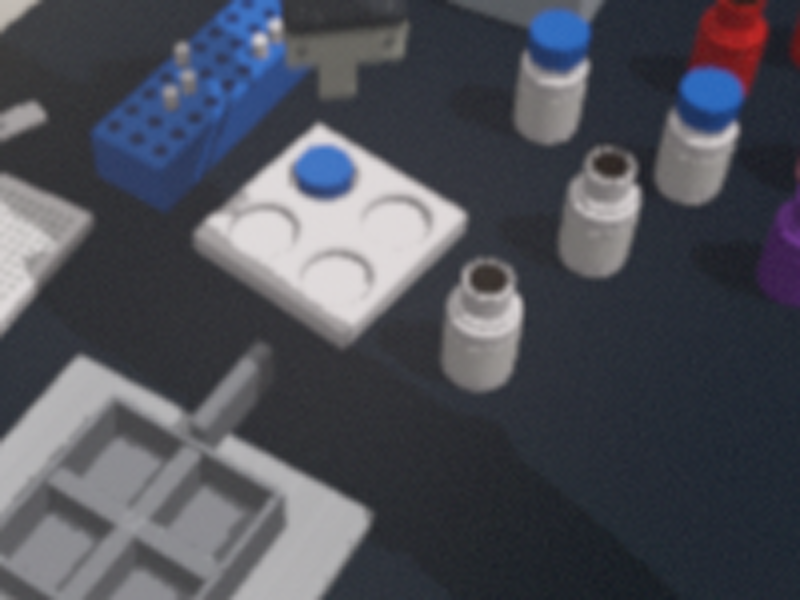

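The side crop shows the first cap seated at (324,172), and its bottle still upright at (600,215). Next is cap A.

```bash
python3 -m jog '{"travel":[[-2.52,-4.09,0],[-5.04,-8.18,0],[-7.55,-12.26,0],[-10.07,-16.35,0],[-10.07,-16.35,0]],"rotation":[[0,0,0],[0,0,0],[0,0,0],[0,0,0],[0,0,0]],"hand":[1,1,1,1,1]}'
python3 -m jog '{"travel":[[0,0,-3],[0,0,-5],[0,0,-6.4],[0,0,-6.4],[0,0,-6.4]],"rotation":[[0,0,0],[0,0,0],[0,0,0],[0,0,0],[0,0,0]],"hand":[1,1,1,1,1]}'
python3 -m jog '{"travel":[[0,0,0],[0,0,0],[0,0,0],[0,0,0],[0,0,0]],"rotation":[[0,0,0],[0,0,0],[0,0,0],[0,0,0],[0,0,0]],"hand":[-1,-1,-1,-1,-1]}'
python3 -m jog '{"travel":[[0,0,0],[0,0,0],[0,0,1],[0,0,2],[0,0,3]],"rotation":[[0,0,0],[0,0,0],[0,0,0],[0,0,0],[0,0,0]],"hand":[-1,-1,-1,-1,-1]}'
```

```text
clock: 7.6
tool_pos: [519.3, -342.7, 219.5]
eef_rot: [2.914, 1.167, -0.002]
ft_force: [0.9, 0.5, 0.6]
gripper_width: 91.7
grip_force: 0.0
clock: 8.22
tool_pos: [522.8, -337.7, 155.2]
eef_rot: [2.911, 1.179, 0.001]
ft_force: [-0.1, 0.6, -0.6]
gripper_width: 91.7
grip_force: 0.0
clock: 8.85
tool_pos: [522.2, -337.7, 154.2]
eef_rot: [2.912, 1.179, 0.0]
ft_force: [-0.1, 0.6, -0.0]
gripper_width: 46.6
grip_force: 0.1
clock: 9.48
tool_pos: [522.3, -337.7, 185.3]
eef_rot: [2.912, 1.178, 0.001]
ft_force: [0.0, -0.3, -0.8]
gripper_width: 43.5
grip_force: 30.0
```

```bash
python3 -m jog '{"travel":[[0.5,2.8,2],[1.3,7.5,2],[2.2,12.2,2],[3.08,16.84,2],[3.08,16.84,0]],"rotation":[[0,0,0],[0,0,0],[0,0,0],[0,0,0],[0,0,0]],"hand":[-1,-1,-1,-1,-1]}'
python3 -m jog '{"travel":[[0,0,0],[0,0,-4],[0,0,-7],[0,0,-8.8],[0,0,-9.6]],"rotation":[[0,0,0],[0,0,0],[0,0,0],[0,0,0],[0,0,0]],"hand":[-1,-1,-1,-1,-1]}'
python3 -m jog '{"travel":[[0,0,0],[0,0,0],[0,0,0],[0,0,0],[0,0,0]],"rotation":[[0,0,0],[0,0,0],[0,0,0],[0,0,0],[0,0,0]],"hand":[-1,-1,1,1,1]}'
python3 -m jog '{"travel":[[0,0,0],[0,0,1],[0,0,3],[0,0,8],[0,0,13]],"rotation":[[0,0,0],[0,0,0],[0,0,0],[0,0,0],[0,0,0]],"hand":[1,1,1,1,1]}'
python3 - <<'E'
from h import *
f=viewer.grab_frame('side'); im=f['img'][130:280,240:440,::-1]
cv2.imwrite('pics/p2.png',cv2.resize(im,None,fx=4,fy=4,interpolation=cv2.INTER_CUBIC))
E
```

```text
clock: 10.1
tool_pos: [555.3, -164.2, 186.4]
eef_rot: [2.908, 1.188, 0.008]
ft_force: [-0.6, -0.3, -0.7]
gripper_width: 43.4
grip_force: 30.0
clock: 10.72
tool_pos: [553.0, -169.9, 88.0]
eef_rot: [2.913, 1.177, -0.001]
ft_force: [0.9, 0.3, 0.0]
gripper_width: 43.7
grip_force: 30.0
clock: 11.35
tool_pos: [553.1, -169.3, 88.4]
eef_rot: [2.912, 1.178, 0.0]
ft_force: [0.4, -0.9, 0.4]
gripper_width: 69.2
grip_force: 0.0
clock: 11.98
tool_pos: [552.7, -169.2, 220.1]
eef_rot: [-2.912, -1.179, 0.0]
ft_force: [0.7, -1.0, -0.3]
gripper_width: 92.0
grip_force: 0.0
```

View pics/p2.png

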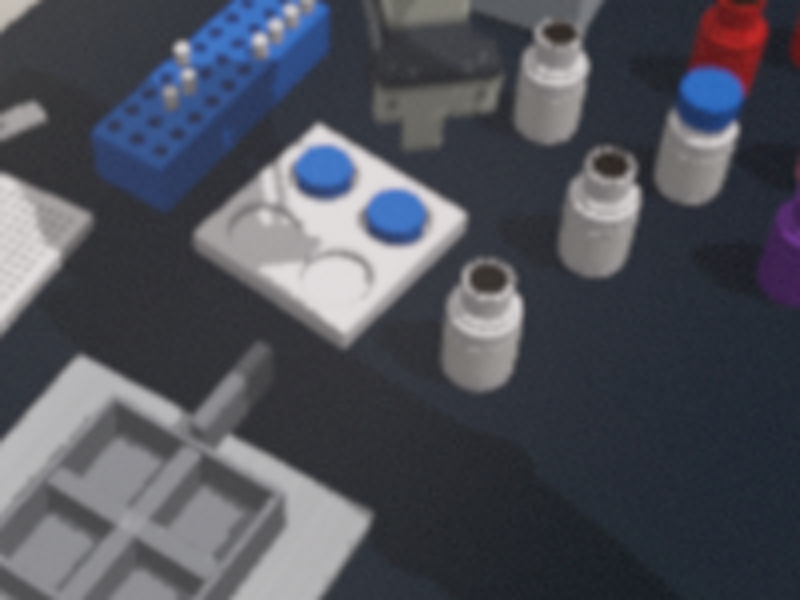

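Both caps are seated, at (324,172) and (396,216). Last is cap B, whose bottle stands at (700,140) in the crop.

```bash
python3 -m jog '{"travel":[[-3.8,-4.4,0],[-7.6,-8.8,0],[-11.4,-13.3,0],[-15.19,-17.74,0],[-15.19,-17.74,0]],"rotation":[[0,0,0],[0,0,0],[0,0,0],[0,0,0],[0,0,0]],"hand":[1,1,1,1,1]}'
python3 -m jog '{"travel":[[0,0,0],[0,0,-4],[0,0,-6.4],[0,0,-6.4],[0,0,-6.4]],"rotation":[[0,0,0],[0,0,0],[0,0,0],[0,0,0],[0,0,0]],"hand":[1,1,1,1,1]}'
python3 -m jog '{"travel":[[0,0,0],[0,0,0],[0,0,0],[0,0,0],[0,0,0]],"rotation":[[0,0,0],[0,0,0],[0,0,0],[0,0,0],[0,0,0]],"hand":[-1,-1,-1,-1,-1]}'
python3 -m jog '{"travel":[[0,0,0],[0,0,0],[0,0,1],[0,0,2],[0,0,3]],"rotation":[[0,0,0],[0,0,0],[0,0,0],[0,0,0],[0,0,0]],"hand":[-1,-1,-1,-1,-1]}'
```

```text
clock: 12.65
tool_pos: [397.1, -351.0, 218.6]
eef_rot: [2.916, 1.166, -0.003]
ft_force: [0.1, -0.1, -0.6]
gripper_width: 91.8
grip_force: 0.0
clock: 13.28
tool_pos: [402.3, -346.1, 155.2]
eef_rot: [2.91, 1.181, 0.002]
ft_force: [-0.5, -0.3, -0.2]
gripper_width: 92.0
grip_force: 0.0
clock: 13.9
tool_pos: [401.1, -346.8, 154.3]
eef_rot: [2.912, 1.178, 0.0]
ft_force: [0.8, -0.4, 0.3]
gripper_width: 46.4
grip_force: 0.1
clock: 14.52
tool_pos: [401.2, -346.8, 185.3]
eef_rot: [2.912, 1.178, 0.0]
ft_force: [-0.2, 0.3, 0.2]
gripper_width: 43.6
grip_force: 30.0
```

```bash
python3 -m jog '{"travel":[[2,3.1,4],[5.4,8.5,4],[8.8,13.9,4],[12.2,19.3,4],[15.68,24.73,4]],"rotation":[[0,0,0],[0,0,0],[0,0,0],[0,0,0],[0,0,0]],"hand":[-1,-1,-1,-1,-1]}'
python3 -m jog '{"travel":[[0,0,-2],[0,0,-4],[0,0,-9],[0,0,-12.5],[0,0,-13.6]],"rotation":[[0,0,0],[0,0,0],[0,0,0],[0,0,0],[0,0,0]],"hand":[-1,-1,-1,-1,-1]}'
python3 -m jog '{"travel":[[0,0,0],[0,0,0],[0,0,0],[0,0,0],[0,0,0]],"rotation":[[0,0,0],[0,0,0],[0,0,0],[0,0,0],[0,0,0]],"hand":[-1,-1,1,1,1]}'
python3 -m jog '{"travel":[[0,0,0],[0,0,1],[0,0,3],[0,0,8],[0,0,13]],"rotation":[[0,0,0],[0,0,0],[0,0,0],[0,0,0],[0,0,0]],"hand":[1,1,1,1,1]}'
python3 - <<'E'
from h import *
import pickle
n=("top","side"); fs=[viewer.grab_frame(k) for k in n]
pickle.dump(fs,open('fs1.pkl','wb'))
for k,f in zip(n,fs): cv2.imwrite(f'pics/{k}3.png',f['img'][:,:,::-1])
for i in (0,1):
    for m in viewer.masks_of('bottle0',n[i]): print(n[i],round(m['conf'],2),m['centre'],m['mask'].sum())
r=[viewer.masks_of('rack',k)[0] for k in n]
print([(m['centre'],m['mask'].sum()) for m in r],fit(fs,[m['mask'].astype(np.float32) for m in r],RACK,[533,153,12,1.61]))
im=fs[1]['img'][130:280,240:440,::-1]
cv2.imwrite('pics/p3.png',cv2.resize(im,None,fx=4,fy=4,interpolation=cv2.INTER_CUBIC))
E
```

```text
clock: 15.15
tool_pos: [555.6, -102.8, 225.2]
eef_rot: [2.912, 1.178, 0.001]
ft_force: [0.9, -0.5, -0.5]
gripper_width: 43.8
grip_force: 30.0
clock: 15.78
tool_pos: [555.1, -104.2, 88.5]
eef_rot: [-2.912, -1.179, 0.0]
ft_force: [-7.3, 1.2, 37.9]
gripper_width: 43.4
grip_force: 30.7
clock: 16.4
tool_pos: [554.5, -104.5, 88.3]
eef_rot: [2.912, 1.178, -0.0]
ft_force: [0.1, 0.5, -0.6]
gripper_width: 68.8
grip_force: 0.0
clock: 17.02
tool_pos: [554.4, -104.3, 220.1]
eef_rot: [-2.912, -1.179, 0.0]
ft_force: [1.3, -0.1, 0.0]
gripper_width: 91.9
grip_force: 0.0
top 0.77 [400.0, 238.2] 247
top 0.77 [400.3, 200.6] 230
top 0.62 [386.4, 271.9] 207
top 0.61 [460.3, 242.9] 305
top 0.56 [421.6, 264.0] 262
top 0.55 [436.6, 230.3] 250
top 0.52 [371.0, 229.8] 105
top 0.41 [252.4, 192.4] 1955
side 0.97 [361.6, 210.7] 502
side 0.94 [376.4, 150.1] 450
side 0.88 [439.2, 191.3] 545
side 0.86 [449.8, 131.5] 439
side 0.84 [390.3, 183.5] 475
side 0.81 [423.0, 142.2] 373
side 0.76 [451.6, 163.0] 426
side 0.73 [413.2, 165.7] 448
side 0.19 [337.7, 184.2] 216
[([250.4, 195.6], np.int64(1867)), ([272.6, 262.6], np.int64(3581))] (array([532.856, 152.866,  12.285,   1.612]), np.float64(0.048))
```

View pics/p3.png

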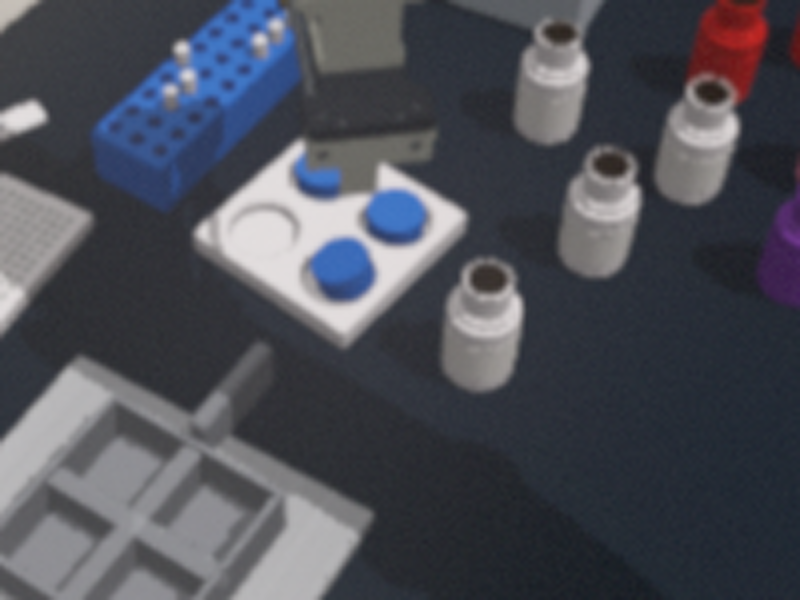

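The third cap, at (342,268), is tilted on the recess rim. The first row was clipped, so the last row fell about 3.5 and 5 mm short. I'll regrip it and shift it in.

```bash
python3 -m jog '{"travel":[[0,0,-3],[0,0,-7],[0,0,-11],[0,0,-13],[0,0,-13]],"rotation":[[0,0,0],[0,0,0],[0,0,0],[0,0,0],[0,0,0]],"hand":[1,1,1,1,1]}'
python3 -m jog '{"travel":[[0,0,0],[0,0,0],[0,0,0],[0,0,0],[0,0,0]],"rotation":[[0,0,0],[0,0,0],[0,0,0],[0,0,0],[0,0,0]],"hand":[-1,-1,-1,-1,-1]}'
python3 -m jog '{"travel":[[0,0,0],[0,0,0.3],[0,0,0.3],[0.2,0.25,0.3],[0.35,0.5,0.3]],"rotation":[[0,0,0],[0,0,0],[0,0,0],[0,0,0],[0,0,0]],"hand":[-1,-1,-1,-1,-1]}'
python3 -m jog '{"travel":[[0,0,0],[0,0,0],[0,0,-0.1],[0,0,-0.1],[0,0,-0.1]],"rotation":[[0,0,0],[0,0,0],[0,0,0],[0,0,0],[0,0,0]],"hand":[-1,-1,-1,-1,-1]}'
```

```text
clock: 17.95
tool_pos: [553.0, -104.1, 85.6]
eef_rot: [-2.91, -1.178, 0.007]
ft_force: [-0.8, 0.1, 0.8]
gripper_width: 91.8
grip_force: 0.0
clock: 18.58
tool_pos: [554.7, -104.4, 88.4]
eef_rot: [2.912, 1.178, 0.0]
ft_force: [1.0, -0.6, 0.7]
gripper_width: 46.5
grip_force: 0.0
clock: 19.2
tool_pos: [558.4, -99.2, 91.2]
eef_rot: [2.912, 1.179, 0.0]
ft_force: [1.1, -2.9, 0.3]
gripper_width: 43.7
grip_force: 29.7
clock: 19.82
tool_pos: [558.3, -99.5, 90.3]
eef_rot: [2.912, 1.178, 0.0]
ft_force: [-0.3, -0.2, 0.1]
gripper_width: 43.5
grip_force: 29.7
```

```bash
python3 -m jog '{"travel":[[0,0,0],[0,0,0],[0,0,0],[0,0,0],[0,0,0]],"rotation":[[0,0,0],[0,0,0],[0,0,0],[0,0,0],[0,0,0]],"hand":[1,1,1,1,1]}'
python3 -m jog '{"travel":[[0,0,2],[0,0,6],[0,0,10],[0,0,13],[0,0,13]],"rotation":[[0,0,0],[0,0,0],[0,0,0],[0,0,0],[0,0,0]],"hand":[1,1,1,1,1]}'
python3 - <<'E'
from h import *
import pickle
n=("top","side"); fs=[viewer.grab_frame(k) for k in n]
pickle.dump(fs,open('fs1.pkl','wb'))
im=fs[1]['img'][160:230,280:380,::-1]
cv2.imwrite('pics/p4.png',cv2.resize(im,None,fx=5,fy=5,interpolation=cv2.INTER_CUBIC))
rgb=fs[1]['img']; lb=cv2.connectedComponentsWithStats(cv2.inRange(cv2.cvtColor(rgb,cv2.COLOR_RGB2HSV),(100,110,50),(125,255,255)))
for s,c in zip(lb[2],lb[3]):
    if 80<s[4]<400: print(s,c.round(1))
for nm,p in(("r1",(622.9,-174.2)),("r2",(557.9,-99.4)),("r3",(553,-169.3))): m=render(fs[1],CAP,[*p,8,0])-render(fs[1],HOL,[0,0,-500,0]); ys,xs=np.nonzero(m>.5); print(nm,xs.mean(),ys.mean())
# bottles
S={'top':[],'side':[]}
for k in n: S[k]=viewer.masks_of('bottle0',k)
for nm,p in(("O",(440.6,-104.5)),("C",(426.4,-242.3)),("A",(522.2,-337.7)),("B",(401.1,-346.7))):
    ms=[];ff=[]
    for k,f in zip(n,fs):
        u=proj(f,[*p,45])[0]; c=[m for m in S[k] if np.hypot(*(np.array(m['centre'])-u))<7 and m['mask'].sum()<700]
        if c: ms.append(c[0]['mask'].astype(np.float32)); ff.append(f)
    print(nm,len(ff),fit(ff,ms,BOT,[*p,0,0],yaw=False,z=0))
E
```

```text
clock: 20.45
tool_pos: [558.2, -99.3, 90.2]
eef_rot: [-2.912, -1.179, 0.0]
ft_force: [-0.1, -0.7, -0.1]
gripper_width: 88.7
grip_force: 0.0
clock: 21.08
tool_pos: [559.5, -99.4, 222.7]
eef_rot: [2.91, 1.177, 0.007]
ft_force: [-0.5, -0.2, -1.2]
gripper_width: 91.7
grip_force: 0.0
[530   0  20  14 187] [540.2   4.8]
[491  21  22  42 342] [502.1  44.7]
[512  27  24  42 266] [522.7  51.9]
[332 178  14  12 144] [338.5 183.5]
[317 192  15  13 154] [324.3 197.9]
r1 320.47738693467335 173.19597989949747
r2 323.85333333333335 198.48
r3 338.7644230769231 184.34615384615384Traceback (most recent call last):
  File "<stdin>", line 19, in <module>
  File "h.py", line 38, in fit
    r=minimize(cost,v0,method='Nelder-Mead',options=dict(initial_simplex=s,xatol=.05,fatol=1e-5))
    res = _minimize_neldermead(fun, x0, args, callback, bounds=bounds,
                               **options)
    fsim[k] = func(sim[k])
              ~~~~^^^^^^^^
    fx = function(np.copy(x), *(wrapper_args + args))
  File "h.py", line 35, in cost
    return c/len(fs)
           ~^~~~~~~~
ZeroDivisionError: division by zero
```

View pics/p4.png

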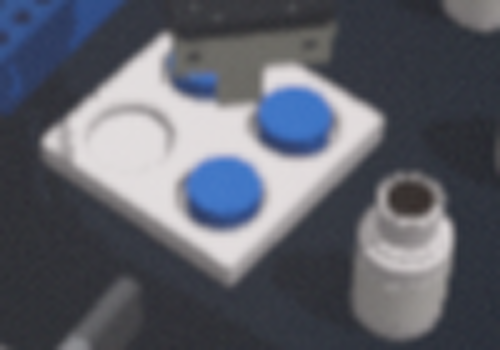

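All caps sit flat in their recesses: (224,190), (295,118), and the third behind the gripper. Now I refit the bottles.

```bash
cat > bot.py <<'E'
from h import *
import sys
n=("top","side")
def bottles(want):
    fs=[viewer.grab_frame(k) for k in n]; S={k:viewer.masks_of('bottle0',k) for k in n}
    for nm,p in want.items():
        ms=[];ff=[];kk=[]
        for k,f in zip(n,fs):
            ys,xs=np.nonzero(render(f,BOT,[*p,0,0])>.5); u=np.array([xs.mean(),ys.mean()])
            c=[m for m in S[k] if np.hypot(*(np.array(m['centre'])-u))<8 and 150<m['mask'].sum()<700]
            if c: ms.append(c[0]['mask'].astype(np.float32)); ff.append(f); kk.append(k)
        if ff: print(nm,kk,fit(ff,ms,BOT,[*p,0,0],yaw=False,z=0))
        else: print(nm,'none')
def rack():
    fs=[viewer.grab_frame(k) for k in n]; r=[viewer.masks_of('rack',k)[0] for k in n]
    print('rack',fit(fs,[m['mask'].astype(np.float32) for m in r],RACK,[533,153,12,1.61],z=12))
E
python3 -c "
from bot import *
bottles({'O':(440.6,-104.5),'C':(426.4,-242.3),'A':(522.2,-337.7),'B':(401.1,-346.7)}); rack()"
```

```text
O none
C ['side'] (array([ 425.189, -242.632,    0.   ,    0.   ]), np.float64(0.062))
A ['top', 'side'] (array([ 521.798, -335.475,    0.   ,    0.   ]), np.float64(0.161))
B ['top', 'side'] (array([ 401.594, -346.272,    0.   ,    0.   ]), np.float64(0.132))
rack (array([532.669, 152.512,  12.   ,   1.616]), np.float64(0.036))
```

```bash
python3 -m jog '{"travel":[[-4,-0.2,0],[-8,-0.4,0],[-11.75,-0.5,0],[-11.75,-0.5,-3],[-11.75,-0.5,-3]],"rotation":[[0,0,0],[0,0,0],[0,0,0],[0,0,0],[0,0,0]],"hand":[1,1,1,1,1]}'
python3 -m jog '{"travel":[[0,0,-3],[0,0,-5.5],[0,0,-7],[0,0,-8],[0,0,-8]],"rotation":[[0,0,0],[0,0,0],[0,0,0],[0,0,0],[0,0,0]],"hand":[1,1,1,1,1]}'
python3 -m jog '{"travel":[[0,0,0],[0,0,0],[0,0,0],[0,0,0],[0,0,0]],"rotation":[[0,0,0],[0,0,0],[0,0,0],[0,0,0],[0,0,0]],"hand":[-1,-1,-1,-1,-1]}'
python3 -m jog '{"travel":[[0,0,0],[0,0,1],[0,0,4],[0,0,8],[0,0,12]],"rotation":[[0,0,0],[0,0,0],[0,0,0],[0,0,0],[0,0,0]],"hand":[-1,-1,-1,-1,-1]}'
```

```text
clock: 22.3
tool_pos: [439.5, -104.3, 189.3]
eef_rot: [-2.911, -1.178, 0.004]
ft_force: [-0.2, -0.5, -0.1]
gripper_width: 91.9
grip_force: 0.0
clock: 22.92
tool_pos: [441.0, -104.3, 110.2]
eef_rot: [-2.912, -1.179, 0.001]
ft_force: [-0.8, -0.3, 0.3]
gripper_width: 91.9
grip_force: 0.0
clock: 23.55
tool_pos: [440.9, -104.5, 110.4]
eef_rot: [2.912, 1.178, 0.001]
ft_force: [0.1, -0.9, 1.6]
gripper_width: 49.3
grip_force: 30.0
clock: 24.18
tool_pos: [440.2, -104.1, 231.8]
eef_rot: [-2.911, -1.179, 0.001]
ft_force: [1.2, -1.8, -1.3]
gripper_width: 49.5
grip_force: 30.0
```

```bash
python3 -m jog '{"travel":[[1.8,4.2,0.5],[3.6,8.4,0.5],[5.4,12.6,0.5],[7.2,16.8,0.5],[9,21,0.5]],"rotation":[[0,0,0],[0,0,0],[0,0,0],[0,0,0],[0,0,0]],"hand":[-1,-1,-1,-1,-1]}'
python3 -m jog '{"travel":[[1.8,4.2,0],[3.57,8.36,0],[3.57,8.36,0],[3.57,8.36,-2],[3.57,8.36,-4]],"rotation":[[0,0,0],[0,0,0],[0,0,0],[0,0,0],[0,0,0]],"hand":[-1,-1,-1,-1,-1]}'
python3 - <<'E'
from bot import *
rack()
E
```

```text
clock: 24.8
tool_pos: [530.7, 106.9, 235.7]
eef_rot: [2.912, 1.179, -0.001]
ft_force: [0.9, -0.8, -1.7]
gripper_width: 49.4
grip_force: 30.0
clock: 25.42
tool_pos: [566.0, 188.2, 195.1]
eef_rot: [2.912, 1.178, -0.001]
ft_force: [-0.3, -0.2, -1.8]
gripper_width: 49.1
grip_force: 30.0
rack (array([532.937, 151.747,  12.   ,   1.614]), np.float64(0.342))
```

```bash
python3 -m jog '{"travel":[[0.05,0.05,-2.5],[0.05,0.05,-4],[0.05,0.05,-5],[0.05,0.05,-6],[0.05,0.05,-6.6]],"rotation":[[0,0,0],[0,0,0],[0,0,0],[0,0,0],[0,0,0]],"hand":[-1,-1,-1,-1,-1]}'
python3 -m jog '{"travel":[[0,0,0],[0,0,-0.1],[0,0,-0.1]],"rotation":[[0,0,0],[0,0,0],[0,0,0]],"hand":[-1,-1,-1]}'
```

```text
clock: 26.25
tool_pos: [566.9, 189.7, 128.9]
eef_rot: [2.912, 1.178, -0.0]
ft_force: [0.1, 0.1, -1.9]
gripper_width: 49.4
grip_force: 30.0
clock: 26.62
tool_pos: [567.1, 189.8, 128.5]
eef_rot: [2.912, 1.178, 0.001]
ft_force: [0.6, 0.7, -1.1]
gripper_width: 49.5
grip_force: 30.0
```

```bash
python3 -m jog '{"travel":[[0,0,0],[0,0,0],[0,0,0],[0,0,0],[0,0,0]],"rotation":[[0,0,0],[0,0,0],[0,0,0],[0,0,0],[0,0,0]],"hand":[1,1,1,1,1]}'
python3 -m jog '{"travel":[[0,0,1],[0,0,4],[0,0,8],[0,0,11],[0,0,11]],"rotation":[[0,0,0],[0,0,0],[0,0,0],[0,0,0],[0,0,0]],"hand":[1,1,1,1,1]}'
python3 -m jog '{"travel":[[-1.4,-4.3,0],[-2.8,-8.6,0],[-4.2,-12.9,0],[-5.6,-17.2,0],[-7,-21.5,0]],"rotation":[[0,0,0],[0,0,0],[0,0,0],[0,0,0],[0,0,0]],"hand":[1,1,1,1,1]}'
python3 -m jog '{"travel":[[-1.4,-4.3,0],[-2.8,-8.6,0],[-4.2,-12.9,0],[-5.6,-17.2,0],[-7.1,-21.7,0]],"rotation":[[0,0,0],[0,0,0],[0,0,0],[0,0,0],[0,0,0]],"hand":[1,1,1,1,1]}'
python3 -m jog '{"travel":[[0,0,0],[0,0,0]],"rotation":[[0,0,0],[0,0,0]],"hand":[1,1]}'
python3 - <<'E'
from h import *
f=viewer.grab_frame('side'); im=f['img'][200:330,210:360,::-1]
cv2.imwrite('pics/p5.png',cv2.resize(im,None,fx=4,fy=4,interpolation=cv2.INTER_CUBIC))
from bot import rack; rack()
E
```

```text
clock: 27.25
tool_pos: [566.9, 189.7, 128.3]
eef_rot: [2.912, 1.178, 0.0]
ft_force: [0.6, 0.5, -0.6]
gripper_width: 90.6
grip_force: 0.0
clock: 27.88
tool_pos: [568.1, 190.5, 241.6]
eef_rot: [2.912, 1.178, 0.009]
ft_force: [0.3, -0.1, -0.2]
gripper_width: 92.2
grip_force: 0.0
clock: 28.5
tool_pos: [496.0, -26.7, 237.9]
eef_rot: [-2.912, -1.178, 0.001]
ft_force: [-0.0, -1.0, -0.4]
gripper_width: 91.9
grip_force: 0.0
clock: 29.12
tool_pos: [425.1, -243.4, 238.0]
eef_rot: [-2.912, -1.179, 0.0]
ft_force: [0.4, -0.2, 0.7]
gripper_width: 91.9
grip_force: 0.0
clock: 29.38
tool_pos: [425.8, -241.7, 238.0]
eef_rot: [-2.911, -1.178, 0.0]
ft_force: [0.5, 0.7, -0.9]
gripper_width: 91.8
grip_force: 0.0
rack (array([532.65 , 152.907,  12.   ,   1.616]), np.float64(0.159))
```

View pics/p5.png

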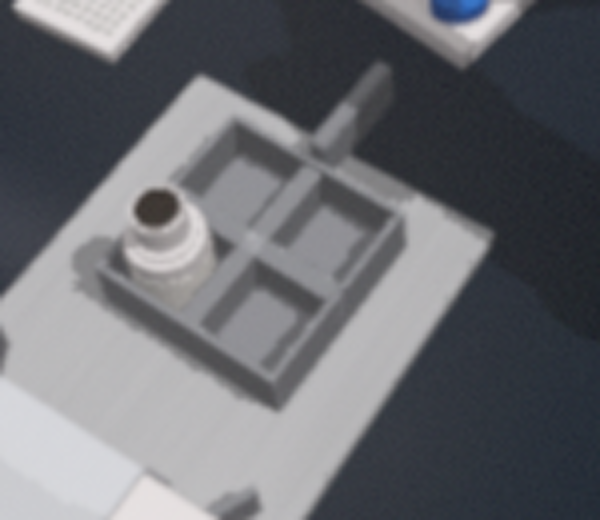

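The bottle at (168,240) stands upright in well 1 and the rack hasn't moved. Next is bottle C.

```bash
python3 -m jog '{"travel":[[0,0,-4],[0,0,-8],[0,0,-11],[0,0,-12.8],[0,0,-12.8]],"rotation":[[0,0,0],[0,0,0],[0,0,0],[0,0,0],[0,0,0]],"hand":[1,1,1,1,1]}'
python3 -m jog '{"travel":[[0,0,0],[0,0,0],[0,0,0],[0,0,0],[0,0,0]],"rotation":[[0,0,0],[0,0,0],[0,0,0],[0,0,0],[0,0,0]],"hand":[-1,-1,-1,-1,-1]}'
python3 -m jog '{"travel":[[0,0,0],[0,0,1],[0,0,4],[0,0,8],[0,0,13]],"rotation":[[0,0,0],[0,0,0],[0,0,0],[0,0,0],[0,0,0]],"hand":[-1,-1,-1,-1,-1]}'
python3 -m jog '{"travel":[[0,0,0],[0,0,0]],"rotation":[[0,0,0],[0,0,0]],"hand":[-1,-1]}'
```

```text
clock: 30.25
tool_pos: [425.5, -241.4, 109.2]
eef_rot: [-2.91, -1.179, 0.003]
ft_force: [0.4, 0.2, 0.1]
gripper_width: 91.7
grip_force: 0.0
clock: 30.88
tool_pos: [426.0, -242.4, 110.5]
eef_rot: [2.912, 1.178, 0.001]
ft_force: [-0.2, -0.1, 1.7]
gripper_width: 50.0
grip_force: 30.0
clock: 31.5
tool_pos: [425.1, -241.9, 241.3]
eef_rot: [-2.911, -1.178, 0.002]
ft_force: [0.6, -0.9, -0.8]
gripper_width: 49.4
grip_force: 30.0
clock: 31.75
tool_pos: [425.4, -242.1, 240.0]
eef_rot: [-2.912, -1.178, 0.001]
ft_force: [-0.4, 0.3, -1.5]
gripper_width: 49.2
grip_force: 30.0
```

```bash
python3 -m jog '{"travel":[[0.7,4.3,0],[1.4,8.6,0],[2.1,12.9,0],[2.8,17.2,0],[3.5,21.4,0]],"rotation":[[0,0,0],[0,0,0],[0,0,0],[0,0,0],[0,0,0]],"hand":[-1,-1,-1,-1,-1]}'
python3 -m jog '{"travel":[[0.7,4.3,0],[1.4,8.6,0],[2.1,12.9,0],[2.8,17.2,0],[3.56,21.44,0]],"rotation":[[0,0,0],[0,0,0],[0,0,0],[0,0,0],[0,0,0]],"hand":[-1,-1,-1,-1,-1]}'
python3 -m jog '{"travel":[[0,0,0],[0,0,-3],[0,0,-4.5],[0,0,-4.5],[0,0,-4.5]],"rotation":[[0,0,0],[0,0,0],[0,0,0],[0,0,0],[0,0,0]],"hand":[-1,-1,-1,-1,-1]}'
python3 - <<'E'
from bot import rack; rack()
E
```

```text
clock: 32.38
tool_pos: [460.0, -26.9, 238.8]
eef_rot: [-2.911, -1.178, 0.004]
ft_force: [0.2, -0.3, -1.4]
gripper_width: 49.5
grip_force: 30.0
clock: 33.0
tool_pos: [495.7, 187.1, 238.5]
eef_rot: [-2.912, -1.179, 0.005]
ft_force: [1.3, 0.6, -1.4]
gripper_width: 49.5
grip_force: 30.0
clock: 33.62
tool_pos: [496.7, 186.0, 195.7]
eef_rot: [2.912, 1.178, 0.001]
ft_force: [0.0, 0.5, -1.9]
gripper_width: 49.5
grip_force: 30.0
rack (array([532.438, 151.831,  12.   ,   1.61 ]), np.float64(0.798))
```

```bash
python3 -m jog '{"travel":[[0,0,-2.5],[0,0,-4],[0,0,-5],[0,0,-6],[0,0,-6.6]],"rotation":[[0,0,0],[0,0,0],[0,0,0],[0,0,0],[0,0,0]],"hand":[-1,-1,-1,-1,-1]}'
python3 -m jog '{"travel":[[0,0,0],[0,0,-0.1],[0,0,-0.1]],"rotation":[[0,0,0],[0,0,0],[0,0,0]],"hand":[-1,-1,-1]}'
```

```text
clock: 34.45
tool_pos: [496.5, 186.2, 128.8]
eef_rot: [2.912, 1.178, -0.0]
ft_force: [0.4, 0.3, -1.1]
gripper_width: 49.2
grip_force: 30.0
clock: 34.83
tool_pos: [496.6, 186.2, 128.5]
eef_rot: [2.912, 1.178, 0.001]
ft_force: [0.5, 0.2, -2.2]
gripper_width: 49.4
grip_force: 30.0
```

```bash
python3 -m jog '{"travel":[[0,0,0],[0,0,0],[0,0,0],[0,0,0],[0,0,0]],"rotation":[[0,0,0],[0,0,0],[0,0,0],[0,0,0],[0,0,0]],"hand":[1,1,1,1,1]}'
python3 -m jog '{"travel":[[0,0,1],[0,0,4],[0,0,8],[0,0,11],[0,0,11]],"rotation":[[0,0,0],[0,0,0],[0,0,0],[0,0,0],[0,0,0]],"hand":[1,1,1,1,1]}'
python3 -m jog '{"travel":[[0.2,-4.5,0],[0.4,-9,0],[0.6,-13.5,0],[0.8,-18,0],[1,-22.5,0]],"rotation":[[0,0,0],[0,0,0],[0,0,0],[0,0,0],[0,0,0]],"hand":[1,1,1,1,1]}'
python3 -m jog '{"travel":[[0.2,-4.5,0],[0.4,-9,0],[0.6,-13.5,0],[0.8,-18,0],[1,-22.5,0]],"rotation":[[0,0,0],[0,0,0],[0,0,0],[0,0,0],[0,0,0]],"hand":[1,1,1,1,1]}'
python3 -m jog '{"travel":[[0.3,-4,0],[0.56,-7.3,0],[0.56,-7.3,0],[0.56,-7.3,0]],"rotation":[[0,0,0],[0,0,0],[0,0,0],[0,0,0]],"hand":[1,1,1,1]}'
python3 -c "
from bot import *
rack(); bottles({'A':(522,-336.8),'B':(401.3,-346.6)})"
```

```text
clock: 35.45
tool_pos: [496.5, 186.1, 128.2]
eef_rot: [2.912, 1.179, -0.0]
ft_force: [-0.8, 0.2, 0.3]
gripper_width: 91.2
grip_force: 0.0
clock: 36.08
tool_pos: [497.6, 186.9, 241.2]
eef_rot: [2.912, 1.178, 0.008]
ft_force: [0.6, -0.5, -0.5]
gripper_width: 91.8
grip_force: 0.0
clock: 36.7
tool_pos: [506.0, -40.4, 237.7]
eef_rot: [-2.912, -1.178, 0.001]
ft_force: [1.4, 0.2, 0.6]
gripper_width: 91.8
grip_force: 0.0
clock: 37.33
tool_pos: [516.0, -265.2, 237.6]
eef_rot: [-2.911, -1.178, 0.001]
ft_force: [0.2, 0.3, -0.5]
gripper_width: 91.7
grip_force: 0.0
clock: 37.83
tool_pos: [521.9, -335.8, 237.6]
eef_rot: [-2.91, -1.179, 0.001]
ft_force: [0.2, 1.3, -0.4]
gripper_width: 91.8
grip_force: 0.0
rack (array([533.011, 152.698,  12.   ,   1.613]), np.float64(0.295))
A ['side'] (array([ 522.346, -336.859,    0.   ,    0.   ]), np.float64(0.075))
B ['top', 'side'] (array([ 401.004, -346.432,    0.   ,    0.   ]), np.float64(0.131))
```

```bash
python3 -m jog '{"travel":[[0,0,-4],[0,0,-8],[0,0,-11],[0,0,-12.8],[0,0,-12.8]],"rotation":[[0,0,0],[0,0,0],[0,0,0],[0,0,0],[0,0,0]],"hand":[1,1,1,1,1]}'
python3 -m jog '{"travel":[[0,0,0],[0,0,0],[0,0,0],[0,0,0],[0,0,0]],"rotation":[[0,0,0],[0,0,0],[0,0,0],[0,0,0],[0,0,0]],"hand":[-1,-1,-1,-1,-1]}'
python3 -m jog '{"travel":[[0,0,0],[0,0,1],[0,0,4],[0,0,8],[0,0,13]],"rotation":[[0,0,0],[0,0,0],[0,0,0],[0,0,0],[0,0,0]],"hand":[-1,-1,-1,-1,-1]}'
python3 -m jog '{"travel":[[0,0,0],[0,0,0]],"rotation":[[0,0,0],[0,0,0]],"hand":[-1,-1]}'
```

```text
clock: 38.85
tool_pos: [521.6, -336.6, 109.3]
eef_rot: [-2.911, -1.178, 0.002]
ft_force: [-0.2, -0.2, 0.3]
gripper_width: 91.6
grip_force: 0.0
clock: 39.48
tool_pos: [522.4, -337.1, 110.5]
eef_rot: [2.912, 1.178, 0.001]
ft_force: [1.0, -0.2, 2.4]
gripper_width: 49.5
grip_force: 30.0
clock: 40.1
tool_pos: [521.2, -336.4, 241.0]
eef_rot: [-2.91, -1.178, 0.002]
ft_force: [0.9, -0.0, -1.0]
gripper_width: 49.5
grip_force: 30.0
clock: 40.35
tool_pos: [521.6, -336.6, 240.0]
eef_rot: [-2.912, -1.178, 0.001]
ft_force: [0.6, 0.5, -1.4]
gripper_width: 49.3
grip_force: 30.0
```

```bash
python3 -m jog '{"travel":[[0.5,4.5,0],[1,9,0],[1.5,13.5,0],[2,18,0],[2.5,22.5,0]],"rotation":[[0,0,0],[0,0,0],[0,0,0],[0,0,0],[0,0,0]],"hand":[-1,-1,-1,-1,-1]}'
python3 -m jog '{"travel":[[0.5,4.5,0],[1,9,0],[1.5,13.5,0],[2,18.5,0],[2.24,23.1,0]],"rotation":[[0,0,0],[0,0,0],[0,0,0],[0,0,0],[0,0,0]],"hand":[-1,-1,-1,-1,-1]}'
python3 -m jog '{"travel":[[0,0,0],[0,0,-3],[0,0,-4.5],[0,0,-4.5],[0,0,-4.5]],"rotation":[[0,0,0],[0,0,0],[0,0,0],[0,0,0],[0,0,0]],"hand":[-1,-1,-1,-1,-1]}'
python3 - <<'E'
from h import *
f=viewer.grab_frame('side'); im=f['img'][200:330,210:360,::-1]
cv2.imwrite('pics/p6.png',cv2.resize(im,None,fx=4,fy=4,interpolation=cv2.INTER_CUBIC))
E
```

```text
clock: 40.98
tool_pos: [546.1, -110.4, 238.6]
eef_rot: [-2.911, -1.178, 0.004]
ft_force: [0.6, -0.1, -1.6]
gripper_width: 49.6
grip_force: 30.0
clock: 41.6
tool_pos: [568.6, 120.6, 238.6]
eef_rot: [-2.911, -1.179, 0.005]
ft_force: [0.4, -0.2, -2.2]
gripper_width: 49.3
grip_force: 30.0
clock: 42.22
tool_pos: [569.8, 118.9, 195.7]
eef_rot: [2.912, 1.178, 0.001]
ft_force: [0.2, 0.4, -1.6]
gripper_width: 49.4
grip_force: 30.0
```

View pics/p6.png

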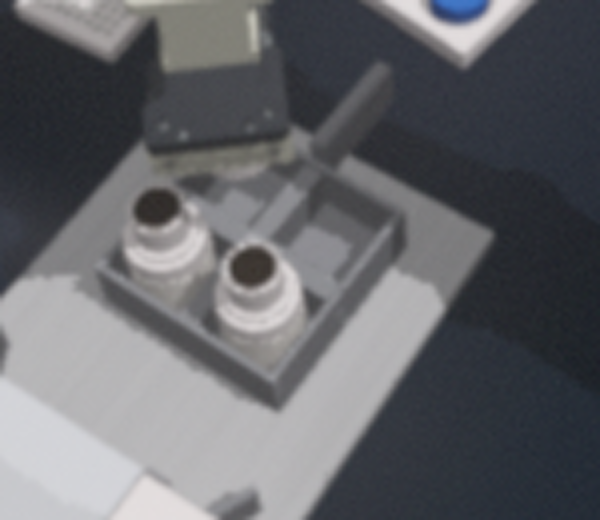

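```bash
python3 - <<'E'
from h import *
f=viewer.grab_frame('side'); im=f['img'][160:330,190:390,::-1].copy()
s=sensors.sense(); print(s['clock'],s['tool_pos'],s['gripper_width'],s['grip_force'])
print(proj(f,[[570,119,196],[570,119,130],[570,119,86],[570,119,181]]),[(proj(f,[[570,119,196],[570,119,130]])-[210,200])*4])
cv2.imwrite('pics/p7.png',cv2.resize(im,None,fx=4,fy=3.5,interpolation=cv2.INTER_CUBIC))
E
```

```text
42.325 [569.98641526 119.11248368 196.1105694 ] 49.537487363227754 29.996950328350067
[[263.24970843 208.90318089]
 [266.48321245 225.61070022]
 [268.44064511 235.7329897 ]
 [264.01865376 212.87478868]] [array([[212.9988337 ,  35.61272355],
       [225.93284979, 102.4428009 ]])]
```

View pics/p7.png

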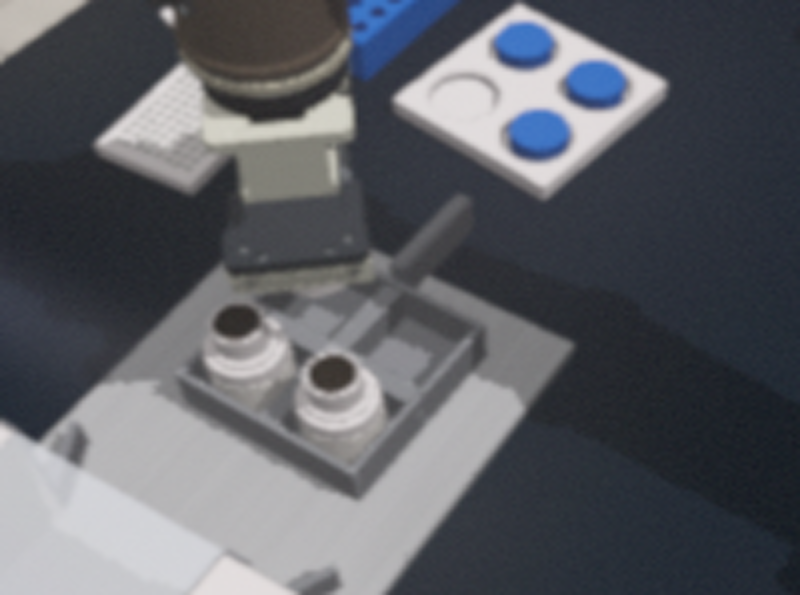

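The view is along the closing axis, so the near finger at (295,235) hides the held bottle, which is still gripped at 49.5 mm and 30 N. Wells 0 and 1 are filled, the rack is unmoved and all three caps are seated. I'll lower into well 3.

```bash
python3 -m jog '{"travel":[[0,0,-2.5],[0,0,-4],[0,0,-5],[0,0,-6],[0,0,-6.6]],"rotation":[[0,0,0],[0,0,0],[0,0,0],[0,0,0],[0,0,0]],"hand":[-1,-1,-1,-1,-1]}'
python3 -m jog '{"travel":[[0,0,0],[0,0,-0.1],[0,0,-0.1]],"rotation":[[0,0,0],[0,0,0],[0,0,0]],"hand":[-1,-1,-1]}'
```

```text
clock: 42.95
tool_pos: [569.5, 119.2, 128.9]
eef_rot: [2.912, 1.179, -0.0]
ft_force: [-0.3, -0.2, -1.5]
gripper_width: 49.3
grip_force: 30.0
clock: 43.32
tool_pos: [569.7, 119.2, 128.5]
eef_rot: [2.912, 1.178, 0.001]
ft_force: [0.4, 1.1, -1.7]
gripper_width: 49.2
grip_force: 30.0
```

```bash
python3 -m jog '{"travel":[[0,0,0],[0,0,0],[0,0,0],[0,0,0],[0,0,0]],"rotation":[[0,0,0],[0,0,0],[0,0,0],[0,0,0],[0,0,0]],"hand":[1,1,1,1,1]}'
python3 -m jog '{"travel":[[0,0,1],[0,0,4],[0,0,8],[0,0,11],[0,0,11]],"rotation":[[0,0,0],[0,0,0],[0,0,0],[0,0,0],[0,0,0]],"hand":[1,1,1,1,1]}'
python3 -m jog '{"travel":[[-1.5,-4.2,0],[-3,-8.4,0],[-4.5,-12.6,0],[-6,-16.8,0],[-7.5,-21,0]],"rotation":[[0,0,0],[0,0,0],[0,0,0],[0,0,0],[0,0,0]],"hand":[1,1,1,1,1]}'
python3 -m jog '{"travel":[[-1.5,-4.2,0],[-3,-8.4,0],[-4.5,-12.6,0],[-6,-16.8,0],[-7.5,-21,0]],"rotation":[[0,0,0],[0,0,0],[0,0,0],[0,0,0],[0,0,0]],"hand":[1,1,1,1,1]}'
python3 -m jog '{"travel":[[-1,-2.5,0],[-1.82,-4.57,0],[-1.82,-4.57,0],[-1.82,-4.57,0]],"rotation":[[0,0,0],[0,0,0],[0,0,0],[0,0,0]],"hand":[1,1,1,1]}'
python3 -m jog '{"travel":[[0,0,-4],[0,0,-8],[0,0,-11],[0,0,-12.8],[0,0,-12.8]],"rotation":[[0,0,0],[0,0,0],[0,0,0],[0,0,0],[0,0,0]],"hand":[1,1,1,1,1]}'
python3 -c "
from bot import *
rack()"
```

```text
clock: 43.95
tool_pos: [569.5, 119.1, 128.3]
eef_rot: [2.912, 1.178, 0.0]
ft_force: [-0.7, 0.7, -0.2]
gripper_width: 90.8
grip_force: 0.0
clock: 44.58
tool_pos: [570.8, 119.7, 241.5]
eef_rot: [2.911, 1.178, 0.008]
ft_force: [-0.1, -0.2, 0.1]
gripper_width: 91.6
grip_force: 0.0
clock: 45.2
tool_pos: [493.5, -92.2, 237.9]
eef_rot: [-2.912, -1.178, 0.001]
ft_force: [1.1, -0.1, 1.2]
gripper_width: 91.6
grip_force: 0.0
clock: 45.82
tool_pos: [418.6, -302.0, 237.9]
eef_rot: [-2.912, -1.178, 0.001]
ft_force: [0.3, -0.1, -0.4]
gripper_width: 91.8
grip_force: 0.0
clock: 46.32
tool_pos: [401.5, -345.6, 238.0]
eef_rot: [-2.911, -1.179, -0.0]
ft_force: [-0.1, 0.1, -0.7]
gripper_width: 91.6
grip_force: 0.0
clock: 46.95
tool_pos: [401.3, -344.8, 109.2]
eef_rot: [-2.908, -1.18, 0.001]
ft_force: [-0.0, 0.4, 0.7]
gripper_width: 91.6
grip_force: 0.0
rack (array([533.46 , 153.147,  12.   ,   1.615]), np.float64(0.419))
```

```bash
python3 -m jog '{"travel":[[0,0,0],[0,0,0],[0,0,0],[0,0,0],[0,0,0]],"rotation":[[0,0,0],[0,0,0],[0,0,0],[0,0,0],[0,0,0]],"hand":[-1,-1,-1,-1,-1]}'
python3 -m jog '{"travel":[[0,0,0],[0,0,1],[0,0,4],[0,0,8],[0,0,13]],"rotation":[[0,0,0],[0,0,0],[0,0,0],[0,0,0],[0,0,0]],"hand":[-1,-1,-1,-1,-1]}'
python3 -m jog '{"travel":[[0,0,0],[0,0,0]],"rotation":[[0,0,0],[0,0,0]],"hand":[-1,-1]}'
python3 - <<'E'
from h import *
f=viewer.grab_frame('side'); im=f['img'][200:330,210:360,::-1]
cv2.imwrite('pics/p8.png',cv2.resize(im,None,fx=4,fy=4,interpolation=cv2.INTER_CUBIC))
# image shift of the rack region vs. picture p6
a=cv2.imread('pics/p6.png',0); b=cv2.imread('pics/p8.png',0)
for (x,y) in((370,215),(250,345),(350,100)):
    t=a[y:y+70,x:x+70]; m=cv2.matchTemplate(b,t,cv2.TM_CCOEFF_NORMED); _,v,_,l=cv2.minMaxLoc(m); print((x,y),l,round(v,3))
E
```

```text
clock: 47.78
tool_pos: [401.4, -346.7, 110.3]
eef_rot: [2.912, 1.178, 0.0]
ft_force: [0.6, -0.5, 0.3]
gripper_width: 49.7
grip_force: 30.0
clock: 48.4
tool_pos: [400.6, -346.1, 241.4]
eef_rot: [-2.91, -1.178, 0.001]
ft_force: [0.3, -1.1, -1.7]
gripper_width: 49.2
grip_force: 30.0
clock: 48.65
tool_pos: [400.8, -346.3, 240.0]
eef_rot: [-2.912, -1.178, 0.001]
ft_force: [-0.3, 0.5, -1.5]
gripper_width: 49.5
grip_force: 30.0
(370, 215) (367, 219) 0.802
(250, 345) (250, 345) 0.999
(350, 100) (352, 101) 0.957
```

```bash
python3 -m jog '{"travel":[[1,4.6,0],[2,9.2,0],[3,13.8,0],[4,18.4,0],[5,23,0]],"rotation":[[0,0,0],[0,0,0],[0,0,0],[0,0,0],[0,0,0]],"hand":[-1,-1,-1,-1,-1]}'
python3 -m jog '{"travel":[[1,4.6,0],[2,9.2,0],[3,13.8,0],[4,18.6,0],[4.82,23.27,0]],"rotation":[[0,0,0],[0,0,0],[0,0,0],[0,0,0],[0,0,0]],"hand":[-1,-1,-1,-1,-1]}'
python3 -m jog '{"travel":[[0,0,0],[0,0,-3],[0,0,-4.5],[0,0,-4.5],[0,0,-4.5]],"rotation":[[0,0,0],[0,0,0],[0,0,0],[0,0,0],[0,0,0]],"hand":[-1,-1,-1,-1,-1]}'
python3 - <<'E'
from h import *
f=viewer.grab_frame('side'); im=f['img'][200:330,210:360,::-1]
cv2.imwrite('pics/p9.png',cv2.resize(im,None,fx=4,fy=4,interpolation=cv2.INTER_CUBIC))
a=cv2.imread('pics/p6.png',0); b=cv2.imread('pics/p9.png',0)
for (x,y) in((90,240),(250,345),(120,180)):
    t=a[y:y+70,x:x+70]; m=cv2.matchTemplate(b,t,cv2.TM_CCOEFF_NORMED); _,v,_,l=cv2.minMaxLoc(m); print((x,y),l,round(v,3))
E
```

```text
clock: 49.32
tool_pos: [450.6, -115.0, 238.9]
eef_rot: [-2.911, -1.178, 0.003]
ft_force: [1.2, -0.2, -1.1]
gripper_width: 49.4
grip_force: 30.0
clock: 49.95
tool_pos: [498.9, 117.4, 238.8]
eef_rot: [-2.912, -1.178, 0.004]
ft_force: [0.6, 0.3, -0.7]
gripper_width: 49.2
grip_force: 30.0
clock: 50.58
tool_pos: [499.7, 115.9, 195.7]
eef_rot: [2.912, 1.178, 0.0]
ft_force: [0.4, -0.4, -0.5]
gripper_width: 49.6
grip_force: 30.0
(90, 240) (182, 300) 0.945
(250, 345) (250, 345) 0.998
(120, 180) (216, 239) 0.934
```

```bash
python3 -m jog '{"travel":[[0,0,-2.5],[0,0,-4],[0,0,-5],[0,0,-6],[0,0,-6.6]],"rotation":[[0,0,0],[0,0,0],[0,0,0],[0,0,0],[0,0,0]],"hand":[-1,-1,-1,-1,-1]}'
python3 -m jog '{"travel":[[0,0,0],[0,0,-0.1],[0,0,-0.1]],"rotation":[[0,0,0],[0,0,0],[0,0,0]],"hand":[-1,-1,-1]}'
```

```text
clock: 51.25
tool_pos: [499.5, 116.1, 128.9]
eef_rot: [-2.912, -1.178, 0.0]
ft_force: [-0.5, 0.4, -1.7]
gripper_width: 49.2
grip_force: 30.0
clock: 51.62
tool_pos: [499.6, 116.2, 128.5]
eef_rot: [2.912, 1.178, 0.001]
ft_force: [-1.1, -0.7, -2.2]
gripper_width: 49.1
grip_force: 30.0
```

```bash
python3 -m jog '{"travel":[[0,0,0],[0,0,0],[0,0,0],[0,0,0],[0,0,0]],"rotation":[[0,0,0],[0,0,0],[0,0,0],[0,0,0],[0,0,0]],"hand":[1,1,1,1,1]}'
python3 -m jog '{"travel":[[0,0,1],[0,0,4],[0,0,8],[0,0,11],[0,0,11]],"rotation":[[0,0,0],[0,0,0],[0,0,0],[0,0,0],[0,0,0]],"hand":[1,1,1,1,1]}'
python3 -m jog '{"travel":[[0.8,-3.8,0],[1.6,-7.6,0],[2.4,-11.4,0],[3.2,-15.2,0],[3.9,-19.1,0]],"rotation":[[0,0,9.7],[0,0,19.4],[0,0,29.1],[0,0,38.8],[0,0,48.5]],"hand":[1,1,1,1,1]}'
python3 -m jog '{"travel":[[0,0,0],[0,0,0]],"rotation":[[0,0,0],[0,0,0]],"hand":[1,1]}'
python3 - <<'E'
from h import *
import pickle
n=("top","side"); fs=[viewer.grab_frame(k) for k in n]; pickle.dump(fs,open('fs2.pkl','wb'))
P=[548-0.,0]; wells=[(35,35),(35,-35),(-35,35),(-35,-35)]
out=[]
a=1.614; R=np.array([[np.cos(a),-np.sin(a),0],[np.sin(a),np.cos(a),0],[0,0,1]])
for f,(x0,y0) in zip(fs,((215,155),(215,200))):
    im=cv2.resize(f['img'][y0:y0+100,x0:x0+100,::-1],None,fx=4,fy=4,interpolation=cv2.INTER_CUBIC)
    for X in [box(-68,68,-68,68,44,44)[[0,2,6,4]],box(-145,-68,-7,7,62,62)[[0,2,6,4]]]+[cyl(17,100,100)[:24]+[*w,0] for w in wells]:
        u=(proj(f,X@R.T+[532.9,152.7,12])-[x0,y0]+.5)*4
        cv2.polylines(im,[u.astype(np.int32)],True,(0,0,255))
    out.append(im)
cv2.imwrite('pics/q1.png',np.hstack(out))
E
```

```text
clock: 52.25
tool_pos: [499.5, 116.6, 128.3]
eef_rot: [-2.911, -1.179, -0.001]
ft_force: [-2.1, 3.9, 1.1]
gripper_width: 90.7
grip_force: 2.1
clock: 52.88
tool_pos: [501.0, 115.7, 241.1]
eef_rot: [2.911, 1.176, 0.008]
ft_force: [0.1, -0.6, -1.3]
gripper_width: 92.0
grip_force: 0.0
clock: 53.5
tool_pos: [538.2, -76.9, 237.6]
eef_rot: [-2.165, -2.276, 0.002]
ft_force: [1.5, -0.3, -0.2]
gripper_width: 91.8
grip_force: 0.0
clock: 53.75
tool_pos: [538.0, -74.9, 237.7]
eef_rot: [-2.173, -2.267, 0.001]
ft_force: [0.2, 0.5, 0.1]
gripper_width: 91.9
grip_force: 0.0
```

View pics/q1.png

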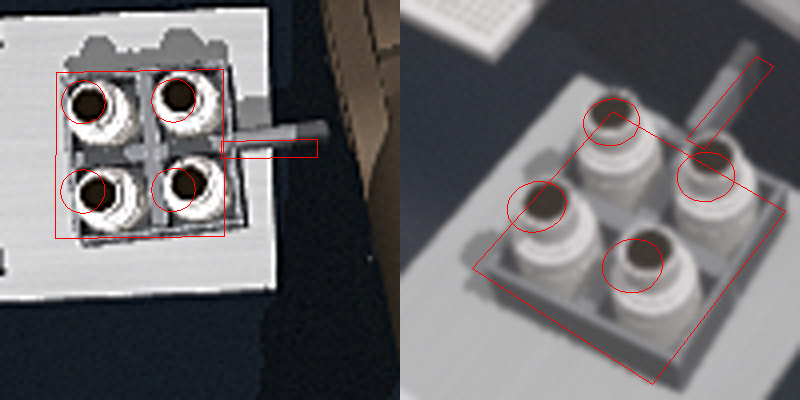

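All four bottles stand in their wells, but the rack has been knocked a couple of centimetres off the red outline. I'll refit it from the union of the rack and bottle masks.

```bash
cat > rk.py <<'E'
from bot import *
def loaded(p0,draw=None,off=((200,140),(200,190))):
    fs=[viewer.grab_frame(k) for k in n]; ms=[]
    parts=RACK+[q+[a,b,5] for a in(-35,35) for b in(-35,35) for q in BOT]
    for k,f in zip(n,fs):
        pr=render(f,parts,p0); near=cv2.dilate((pr>.5).astype(np.uint8),np.ones((25,25)))>0
        m=np.zeros((400,640),bool)
        for lab in('rack','bottle0'):
            for d in viewer.masks_of(lab,k):
                if d['mask'].sum()<7000 and (d['mask']&near).sum()>.8*d['mask'].sum(): m|=d['mask']; 
        print(k,m.sum(),pr.sum()); ms.append(m.astype(np.float32))
    p,c=fit(fs,ms,parts,p0,z=12); print('rack',p,c)
    a=p[3]; print('fin grip(-128):',p[0]-128*np.cos(a),p[1]-128*np.sin(a))
    if draw:
        out=[]; R=np.array([[np.cos(a),-np.sin(a),0],[np.sin(a),np.cos(a),0],[0,0,1]])
        for f,(x0,y0) in zip(fs,off):
            im=cv2.resize(f['img'][y0:y0+130,x0:x0+130,::-1],None,fx=3,fy=3,interpolation=cv2.INTER_CUBIC)
            for X in [box(-68,68,-68,68,44,44)[[0,2,6,4]],box(-145,-68,-7,7,62,62)[[0,2,6,4]]]+[cyl(17,100,100)[:24]+[i,j,0] for i in(-35,35) for j in(-35,35)]:
                u=(proj(f,X@R.T+p[:3])-[x0,y0]+.5)*3; cv2.polylines(im,[u.astype(np.int32)],True,(0,0,255))
            out.append(im)
        cv2.imwrite(draw,np.hstack(out))
    return p
E
python3 -c "
from rk import *
loaded([528,135,12,1.61],'pics/q2.png')"
```

```text
top 1380 1976.8125
side 2780 3768.6875
rack [535.691 142.842  12.      1.724] 0.284
fin grip(-128): 555.2244476266518 16.341231528749802
```

View pics/q2.png

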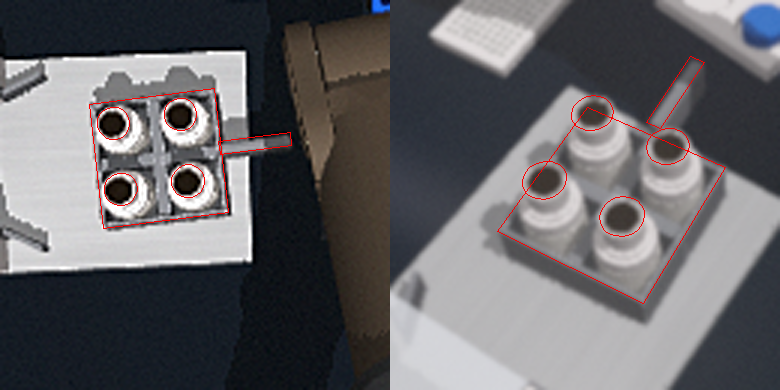

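The refit outline, (535.7, 142.8) at 1.724 rad, lies on the tray, fin and bottle necks in both views. Next I grip the fin.

```bash
python3 -m jog '{"travel":[[0.5,3,0],[1,6,0],[1.69,9.1,0],[1.69,9.1,-3],[1.69,9.1,-3]],"rotation":[[0,0,2],[0,0,4],[0,0,6.3],[0,0,6.3],[0,0,6.3]],"hand":[1,1,1,1,1]}'
python3 -m jog '{"travel":[[0,0,-3],[0,0,-6],[0,0,-8.5],[0,0,-9.9],[0,0,-9.9]],"rotation":[[0,0,0],[0,0,0],[0,0,0],[0,0,0],[0,0,0]],"hand":[1,1,1,1,1]}'
python3 -m jog '{"travel":[[0,0,0],[0,0,0],[0,0,0],[0,0,0],[0,0,0]],"rotation":[[0,0,0],[0,0,0],[0,0,0],[0,0,0],[0,0,0]],"hand":[-0.6,-0.6,-0.6,-0.6,-1]}'
python3 -m jog '{"travel":[[0,0,0],[0,0,0],[0,0,0],[0,0,0],[0,0,0]],"rotation":[[0,0,0],[0,0,0],[0,0,0],[0,0,0],[0,0,0]],"hand":[-1,-1,-1,-1,-1]}'
```

```text
clock: 54.78
tool_pos: [554.2, 16.1, 206.7]
eef_rot: [-2.04, -2.385, 0.004]
ft_force: [0.1, -0.4, 0.0]
gripper_width: 91.7
grip_force: 0.0
clock: 55.4
tool_pos: [555.3, 15.8, 109.2]
eef_rot: [-2.043, -2.386, 0.001]
ft_force: [-0.4, -0.0, 0.0]
gripper_width: 91.9
grip_force: 0.0
clock: 56.02
tool_pos: [555.4, 16.1, 109.3]
eef_rot: [2.043, 2.386, 0.0]
ft_force: [-0.9, -0.9, 0.2]
gripper_width: 46.9
grip_force: 0.0
clock: 56.65
tool_pos: [555.5, 16.1, 109.2]
eef_rot: [-2.043, -2.386, -0.0]
ft_force: [1.8, -0.0, -1.2]
gripper_width: 13.7
grip_force: 30.0
```

```bash
python3 -m jog '{"travel":[[-0.15,0.5,0],[-0.3,1,0],[-0.5,1.7,0],[-0.7,2.4,0],[-0.85,3,0]],"rotation":[[0,0,-0.9],[0,0,-1.8],[0,0,-2.8],[0,0,-3.8],[0,0,-4.7]],"hand":[-1,-1,-1,-1,-1]}'
python3 -m jog '{"travel":[[0,0,0],[0,0,0],[0,0,0]],"rotation":[[0,0,0],[0,0,0],[0,0,0]],"hand":[-1,-1,-1]}'
python3 -c "
from rk import *
p=loaded([541,174,12,1.642],'pics/q3.png')
print('line err',p[0]-(550.2-.0712*p[1]))"
```

```text
clock: 57.28
tool_pos: [546.6, 45.0, 109.2]
eef_rot: [2.14, 2.298, -0.003]
ft_force: [-1.1, -5.9, 2.3]
gripper_width: 14.0
grip_force: 30.0
clock: 57.65
tool_pos: [546.6, 46.2, 109.2]
eef_rot: [-2.139, -2.301, 0.0]
ft_force: [-2.7, -0.3, 2.5]
gripper_width: 14.0
grip_force: 30.0
top 1365 2000.75
side 3747 3917.9375
rack [536.218 174.466  12.      1.641] 0.197
fin grip(-128): 545.1966905977462 46.78129803790142
line err -1.5600208000000748
```

```bash
python3 -m jog '{"travel":[[-0.05,0.7,0],[-0.12,1.7,0],[-0.19,2.7,0],[-0.26,3.7,0],[-0.34,4.8,0]],"rotation":[[0,0,0],[0,0,0],[0,0,0],[0,0,0],[0,0,0]],"hand":[-1,-1,-1,-1,-1]}'
python3 -m jog '{"travel":[[-0.07,1,0],[-0.14,2,0],[-0.21,3,0],[-0.28,4,0],[-0.32,4.5,0]],"rotation":[[0,0,0],[0,0,0],[0,0,0],[0,0,0],[0,0,0]],"hand":[-1,-1,-1,-1,-1]}'
python3 -m jog '{"travel":[[-0.03,0.4,0],[-0.06,0.8,0],[-0.08,1.2,0],[-0.1,1.4,0]],"rotation":[[0,0,0],[0,0,0],[0,0,0],[0,0,0]],"hand":[-1,-1,-1,-1]}'
python3 -c "
from rk import *
p=loaded([530,281,12,1.642])
print('line err',p[0]-(550.2-.0712*p[1]))"
```

```text
clock: 58.58
tool_pos: [544.3, 92.7, 109.2]
eef_rot: [2.14, 2.297, -0.001]
ft_force: [-0.0, -6.4, 2.1]
gripper_width: 14.1
grip_force: 30.0
clock: 59.2
tool_pos: [540.9, 138.5, 109.2]
eef_rot: [2.139, 2.299, -0.0]
ft_force: [-0.3, -5.9, 2.1]
gripper_width: 13.9
grip_force: 30.0
clock: 59.7
tool_pos: [539.8, 152.1, 109.2]
eef_rot: [2.14, 2.299, -0.001]
ft_force: [2.2, -5.2, 2.0]
gripper_width: 13.8
grip_force: 30.0
top 437 2053.4375
side 1306 4552.75
rack [533.332 273.905  12.      1.7  ] 0.748
fin grip(-128): 549.8240952698271 146.971904262084
line err 2.6340359999999237
```

The rack's front is about 30 mm inside the bay, with only about 6 N of sliding friction. I'll carry on to the stop.

```bash
python3 -m jog '{"travel":[[-0.05,0.7,0],[-0.11,1.6,0],[-0.18,2.5,0],[-0.24,3.4,0],[-0.31,4.3,0]],"rotation":[[0,0,0],[0,0,0],[0,0,0],[0,0,0],[0,0,0]],"hand":[-1,-1,-1,-1,-1]}'
python3 -m jog '{"travel":[[-0.06,0.9,0],[-0.13,1.8,0],[-0.19,2.7,0],[-0.26,3.6,0],[-0.3,4.2,0]],"rotation":[[0,0,0],[0,0,0],[0,0,0],[0,0,0],[0,0,0]],"hand":[-1,-1,-1,-1,-1]}'
python3 -m jog '{"travel":[[-0.03,0.4,0],[-0.06,0.8,0],[-0.09,1.2,0],[-0.11,1.6,0],[-0.13,1.8,0]],"rotation":[[0,0,0],[0,0,0],[0,0,0],[0,0,0],[0,0,0]],"hand":[-1,-1,-1,-1,-1]}'
```

```text
clock: 60.62
tool_pos: [536.5, 195.3, 109.2]
eef_rot: [2.14, 2.299, -0.001]
ft_force: [0.1, -5.9, 2.9]
gripper_width: 14.2
grip_force: 30.0
clock: 61.25
tool_pos: [533.4, 237.6, 109.2]
eef_rot: [2.139, 2.299, -0.001]
ft_force: [0.8, -6.9, 3.2]
gripper_width: 13.6
grip_force: 30.0
clock: 61.88
tool_pos: [532.2, 255.3, 109.2]
eef_rot: [2.139, 2.299, -0.001]
ft_force: [0.4, -6.6, 4.0]
gripper_width: 13.8
grip_force: 30.0
```

```bash
python3 -m jog '{"travel":[[-0.01,0.15,0],[-0.02,0.3,0],[-0.02,0.3,0]],"rotation":[[0,0,0],[0,0,0],[0,0,0]],"hand":[-1,-1,-1]}'|grep -E 'pos|ft'
python3 -m jog '{"travel":[[-0.01,0.1,0],[-0.02,0.2,0],[-0.02,0.2,0]],"rotation":[[0,0,0],[0,0,0],[0,0,0]],"hand":[-1,-1,-1]}'|grep -E 'pos|ft'
```

```text
tool_pos: [532.0, 258.3, 109.2]
ft_force: [0.3, -6.8, 2.8]
tool_pos: [531.8, 260.2, 109.2]
ft_force: [0.8, -5.8, 3.3]
```

```bash
python3 -m jog '{"travel":[[-0.01,0.1,0],[-0.01,0.15,0],[-0.01,0.15,0]],"rotation":[[0,0,0],[0,0,0],[0,0,0]],"hand":[-1,-1,-1]}'|grep -E 'pos|ft'
```

```text
tool_pos: [531.7, 261.5, 109.2]
ft_force: [0.2, -6.0, 2.9]
```

```bash
python3 -m jog '{"travel":[[-0.01,0.1,0],[-0.01,0.15,0],[-0.01,0.15,0]],"rotation":[[0,0,0],[0,0,0],[0,0,0]],"hand":[-1,-1,-1]}'|grep -E 'pos|ft'
```

```text
tool_pos: [531.7, 262.3, 109.3]
ft_force: [-0.3, -8.9, 5.5]
```

```bash
python3 -m jog '{"travel":[[-0.01,0.1,0],[-0.01,0.15,0],[-0.01,0.15,0]],"rotation":[[0,0,0],[0,0,0],[0,0,0]],"hand":[-1,-1,-1]}'|grep -E 'pos|ft'
```

```text
tool_pos: [531.7, 262.5, 109.2]
ft_force: [-0.3, -13.3, 7.9]
```

The stop is reached: the tool stays at y = 262.5 (predicted 262.2) while the force rises. I'll release and retreat.

```bash
python3 -m jog '{"travel":[[0,0,0],[0,0,0],[0,0,0],[0,0,0],[0,0,0]],"rotation":[[0,0,0],[0,0,0],[0,0,0],[0,0,0],[0,0,0]],"hand":[-0.4,-0.4,-0.4,-0.4,-0.4]}'
python3 -m jog '{"travel":[[0,0,1],[0,0,4],[0,-1,8],[0,-5,12],[0,-9,13]],"rotation":[[0,0,0],[0,0,0],[0,0,0],[0,0,0],[0,0,0]],"hand":[-0.4,-0.4,-0.4,-0.4,-0.4]}'
python3 -m jog '{"travel":[[-1,-4,0],[-3,-8,0],[-5,-12,0],[-7,-16,0],[-7,-16,0]],"rotation":[[0,0,0],[0,0,0],[0,0,0],[0,0,0],[0,0,0]],"hand":[0.5,0.5,0.5,0.5,0.5]}'
python3 - <<'E'
from h import *
fs=[viewer.grab_frame(k) for k in("top","side")]; out=[]
a=1.642; R=np.array([[np.cos(a),-np.sin(a),0],[np.sin(a),np.cos(a),0],[0,0,1]])
for f,(x0,y0) in zip(fs,((120,140),(180,190))):
    u0=y0; im=cv2.resize(f['img'][y0:y0+130,x0:x0+130,::-1],None,fx=3,fy=3,interpolation=cv2.INTER_CUBIC)
    for X in [box(-145,-68,-7,7,62,62)[[0,2,6,4]],box(-68,68,-68,68,44,44)[[0,2,6,4]]]:
        u=(proj(f,X@R.T+[522.4,389.9,12])-[x0,y0]+.5)*3; cv2.polylines(im,[u.astype(np.int32)],True,(0,0,255))
    out.append(im)
cv2.imwrite('pics/end.png',np.hstack(out))
E
```

```text
clock: 64.38
tool_pos: [531.1, 265.8, 109.2]
eef_rot: [-2.139, -2.301, -0.0]
ft_force: [-0.2, -0.4, -1.1]
gripper_width: 27.3
grip_force: 0.0
clock: 65.0
tool_pos: [532.1, 175.8, 242.7]
eef_rot: [2.136, 2.3, 0.007]
ft_force: [0.4, -0.4, -0.6]
gripper_width: 27.7
grip_force: 0.0
clock: 65.62
tool_pos: [459.9, 12.4, 239.7]
eef_rot: [2.144, 2.295, -0.003]
ft_force: [0.8, 0.4, -0.3]
gripper_width: 67.9
grip_force: 0.0
```

View pics/end.png

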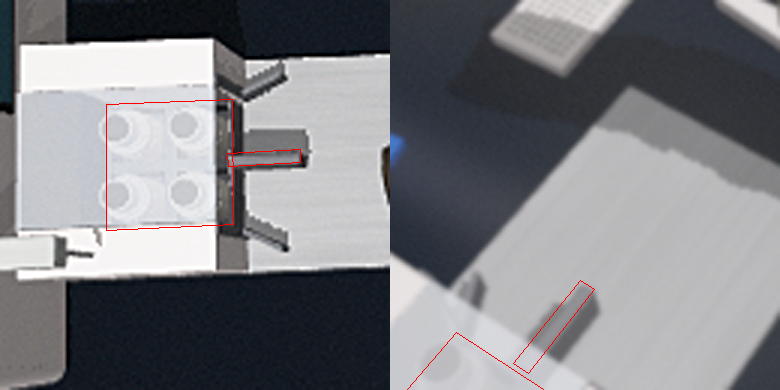

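The top view shows the rack under the clear roof on its predicted home outline, fin end at about (303,155), with four bottles upright at (118,128), (184,125), (120,195) and (187,192). The gripper is clear, so I'll hand in.

```bash
python3 -c "
from cell import workorder
print(workorder.job_done())"
```

```text
the job is handed in; nothing more can be done
None
```

I handed the job in at about 66 s of the 210 s allowed, but `job_done()` returned no verdict: three caps are seated in the holder, all four bottles stand in the rack, and the rack is against the stop by force and position (the last side-view overlay was a few mm off, not re-checked).

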